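# Snap test cartridges into a carrier and stow the pusher

## Task

Set every loose white test cartridge into a recess of its own in the carrier and press each one straight down with the hand pusher until it snaps fully home; do not push them home with the gripper itself. Then stand the pusher upright in the open drawer and slide the drawer fully shut, leaving the carton, bottle and grey caddy where they are.

Things in the scene. Friction and masses are not known exactly. Their poses are not given: they have to be found in the camera images.
- cartridge1: White plastic test cartridge 1, 76 (its x) x 30 (y) x 14 mm, 30 g, flat top with a window and a round well. Lowest 4 mm are 76 mm long (a 6 mm lip at each end), the rest 64 mm. Origin: centre of the underside, z up. Lies flat on the bench at the start; fits any recess, either end first. Two or three are present.
- cartridge2: White plastic test cartridge 2, 76 (its x) x 30 (y) x 14 mm, 30 g, flat top with a window and a round well. Lowest 4 mm are 76 mm long (a 6 mm lip at each end), the rest 64 mm. Origin: centre of the underside, z up. Lies flat on the bench at the start; fits any recess, either end first. Two or three are present.
- cartridge3: White plastic test cartridge 3, 76 (its x) x 30 (y) x 14 mm, 30 g, flat top with a window and a round well. Lowest 4 mm are 76 mm long (a 6 mm lip at each end), the rest 64 mm. Origin: centre of the underside, z up. Lies flat on the bench at the start; fits any recess, either end first. Two or three are present.
- carrier: Fixed aluminium plate, 228 (its x) x 132 (its y) x 10 mm, with three like recesses 72 mm apart along its x, their length along its y. Origin: centre of the underside. At each end of a recess a sprung white catch with a sloping nose, and behind it a steel block up to 24 mm above the bench, 51 to 59 mm from the middle along y.
- recess1 (a point): Centre of the floor of the carrier's recess at the -x end, 10 mm above the bench; x across the recess, y along its 76 mm length, z up. A cartridge set in loosely rests on the two catches, its underside about 8 mm above this floor; pressed at its middle with 15 to 20 N it snaps past them down to the floor and is held there.
- recess2 (a point): Centre of the floor of the carrier's recess in the middle, 10 mm above the bench; x across the recess, y along its 76 mm length, z up. Black guides at the ends of the long sides, with 1.5 mm play, flared above, tops 13 mm above this floor, leave the middle 50 mm of the long sides open for fingers.
- recess3 (a point): Centre of the floor of the carrier's recess at the +x end, 10 mm above the bench; x across the recess, y along its 76 mm length, z up. All three recesses are alike.
- pusher: Hand pusher standing upright: round steel foot 40 mm across and 14 mm high, black round stem 24 mm across above it, 72 mm tall in all, 180 g. Origin: centre of the foot's flat underside, z up along the stem. Fits between the catches; press the foot on the middle of a cartridge.
- unit_drawer0 (a joint): How far the drawer of the grey unit stands open, m: 0 shut, 0.149 fully open; slides easily (about 1 N) and stays where left. Opens towards the robot's side, shuts away from it. The unit is 220 mm deep, 180 wide, 120 high; its yaw varies a little.
- unit_drawer0_handle (a point): Middle of the drawer's handle, a level round bar 11 mm thick and 90 mm long, 35 mm in front of the drawer's front and about 82 mm above the bench; its x points into the unit (the shutting direction), y along the bar.
- drawer_spot (a point): Point on the drawer's inner floor, on its centreline, 43 mm behind the inside of its front, 22 mm above the bench; moves with the drawer, x towards the back. Inside the drawer is 138 mm wide and 175 long; walls reach 98 mm, the front 107 mm above the bench. The unit's roof has its underside at 108 mm, clear of the standing pusher.
- carton: Open cardboard carton of paper slips, 130 x 220 x 50 mm, beyond the carrier; leave alone. Origin: centre of the underside.
- bottle: Clear bottle, 60 mm across, 140 mm tall; leave alone. Origin: centre of the underside.
- caddy: Small open grey caddy holding pens and tweezers, 70 x 100 x 50 mm (pens up to 110 mm); leave alone. Origin: centre of the underside.

How it is judged:
On the way, in this order (a step that is already met when the one before it is completed fails the run):
1. every cartridge is snapped home in a recess of its own while the drawer is still open (((horizontal distance between cartridge1 and recess1 below 0.006 m and z of cartridge1 in the frame of recess1 between -0.003 and 0.002 m and angle between cartridge1's own z axis and vertical below 0.06 rad) or (horizontal distance between cartridge1 and recess2 below 0.006 m and z of cartridge1 in the frame of recess2 between -0.003 and 0.002 m and angle between cartridge1's own z axis and vertical below 0.06 rad) or (horizontal distance between cartridge1 and recess3 below 0.006 m and z of cartridge1 in the frame of recess3 between -0.003 and 0.002 m and angle between cartridge1's own z axis and vertical below 0.06 rad)) and ((horizontal distance between cartridge2 and recess1 below 0.006 m and z of cartridge2 in the frame of recess1 between -0.003 and 0.002 m and angle between cartridge2's own z axis and vertical below 0.06 rad) or (horizontal distance between cartridge2 and recess2 below 0.006 m and z of cartridge2 in the frame of recess2 between -0.003 and 0.002 m and angle between cartridge2's own z axis and vertical below 0.06 rad) or (horizontal distance between cartridge2 and recess3 below 0.006 m and z of cartridge2 in the frame of recess3 between -0.003 and 0.002 m and angle between cartridge2's own z axis and vertical below 0.06 rad)) and ((horizontal distance between cartridge3 and recess1 below 0.006 m and z of cartridge3 in the frame of recess1 between -0.003 and 0.002 m and angle between cartridge3's own z axis and vertical below 0.06 rad) or (horizontal distance between cartridge3 and recess2 below 0.006 m and z of cartridge3 in the frame of recess2 between -0.003 and 0.002 m and angle between cartridge3's own z axis and vertical below 0.06 rad) or (horizontal distance between cartridge3 and recess3 below 0.006 m and z of cartridge3 in the frame of recess3 between -0.003 and 0.002 m and angle between cartridge3's own z axis and vertical below 0.06 rad)) and value of joint unit_drawer0 above 0.03 m), for 0.2 s.
2. the pusher stands in the open drawer (x of pusher in the frame of drawer_spot between -0.035 and 0.125 m and y of pusher in the frame of drawer_spot between -0.065 and 0.065 m and z of pusher in the frame of drawer_spot between -0.006 and 0.01 m and angle between pusher's own z axis and vertical below 0.15 rad and value of joint unit_drawer0 above 0.03 m), for 0.2 s.
At the end, for the whole second after the job is handed in: Every cartridge lies level on the floor of a recess (underside within 2 mm of the floor, within 6 mm of its centre), the pusher stands upright (within 0.15 rad) on the drawer's floor, and the drawer is shut to within 6 mm; all at rest (((horizontal distance between cartridge1 and recess1 below 0.006 m and z of cartridge1 in the frame of recess1 between -0.003 and 0.002 m and angle between cartridge1's own z axis and vertical below 0.06 rad) or (horizontal distance between cartridge1 and recess2 below 0.006 m and z of cartridge1 in the frame of recess2 between -0.003 and 0.002 m and angle between cartridge1's own z axis and vertical below 0.06 rad) or (horizontal distance between cartridge1 and recess3 below 0.006 m and z of cartridge1 in the frame of recess3 between -0.003 and 0.002 m and angle between cartridge1's own z axis and vertical below 0.06 rad)) and ((horizontal distance between cartridge2 and recess1 below 0.006 m and z of cartridge2 in the frame of recess1 between -0.003 and 0.002 m and angle between cartridge2's own z axis and vertical below 0.06 rad) or (horizontal distance between cartridge2 and recess2 below 0.006 m and z of cartridge2 in the frame of recess2 between -0.003 and 0.002 m and angle between cartridge2's own z axis and vertical below 0.06 rad) or (horizontal distance between cartridge2 and recess3 below 0.006 m and z of cartridge2 in the frame of recess3 between -0.003 and 0.002 m and angle between cartridge2's own z axis and vertical below 0.06 rad)) and ((horizontal distance between cartridge3 and recess1 below 0.006 m and z of cartridge3 in the frame of recess1 between -0.003 and 0.002 m and angle between cartridge3's own z axis and vertical below 0.06 rad) or (horizontal distance between cartridge3 and recess2 below 0.006 m and z of cartridge3 in the frame of recess2 between -0.003 and 0.002 m and angle between cartridge3's own z axis and vertical below 0.06 rad) or (horizontal distance between cartridge3 and recess3 below 0.006 m and z of cartridge3 in the frame of recess3 between -0.003 and 0.002 m and angle between cartridge3's own z axis and vertical below 0.06 rad)) and x of pusher in the frame of drawer_spot between -0.035 and 0.125 m and y of pusher in the frame of drawer_spot between -0.065 and 0.065 m and z of pusher in the frame of drawer_spot between -0.006 and 0.01 m and angle between pusher's own z axis and vertical below 0.15 rad and value of joint unit_drawer0 below 0.006 m and linear speed of pusher below 0.02 m/s); the robot touches nothing.
It fails at once if the gripper itself pushes or holds cartridge1 down in a recess instead of the pusher (contact force between the fingers and cartridge1 above 3 N and ((horizontal distance between cartridge1 and recess1 below 0.012 m and z of cartridge1 in the frame of recess1 between -0.004 and 0.0045 m) or (horizontal distance between cartridge1 and recess2 below 0.012 m and z of cartridge1 in the frame of recess2 between -0.004 and 0.0045 m) or (horizontal distance between cartridge1 and recess3 below 0.012 m and z of cartridge1 in the frame of recess3 between -0.004 and 0.0045 m))).
It fails at once if the gripper itself pushes or holds cartridge2 down in a recess instead of the pusher (contact force between the fingers and cartridge2 above 3 N and ((horizontal distance between cartridge2 and recess1 below 0.012 m and z of cartridge2 in the frame of recess1 between -0.004 and 0.0045 m) or (horizontal distance between cartridge2 and recess2 below 0.012 m and z of cartridge2 in the frame of recess2 between -0.004 and 0.0045 m) or (horizontal distance between cartridge2 and recess3 below 0.012 m and z of cartridge2 in the frame of recess3 between -0.004 and 0.0045 m))).
It fails at once if the gripper itself pushes or holds cartridge3 down in a recess instead of the pusher (contact force between the fingers and cartridge3 above 3 N and ((horizontal distance between cartridge3 and recess1 below 0.012 m and z of cartridge3 in the frame of recess1 between -0.004 and 0.0045 m) or (horizontal distance between cartridge3 and recess2 below 0.012 m and z of cartridge3 in the frame of recess2 between -0.004 and 0.0045 m) or (horizontal distance between cartridge3 and recess3 below 0.012 m and z of cartridge3 in the frame of recess3 between -0.004 and 0.0045 m))).
It fails at once if the carton, bottle or caddy is shifted (distance of any of carton, bottle, caddy from where it was at the start of the episode above 0.03 m).
Of cartridge1, cartridge2, cartridge3 only 2 to 3 are there at a start; the rules pass over those that are not, and their reading is None.
At some moment in a run one of cartridge1, cartridge2, cartridge3 may be knocked a few centimetres aside while the robot is not near it.
It also fails if it takes over 208 s, if anything falls off the work surface, if the arm or the gripper's body presses on something with over 40 N, if the wrist force passes 120 N, or if a joint passes its speed limit or range.

## Robot

A 6-joint arm with a two-finger parallel gripper is mounted at the origin on the work surface. World frame = base frame: x ahead of the robot, y to its left, z up, the work surface at z = 0. Lengths are in m, angles in rad, forces in N, time in s.
With the tool pointing down it reaches from about 0.25 to 0.775 m from the base axis. Payload 4 kg.
Tool frame: the origin (TCP) lies at the very end of the fingers, on their centre line; the grasp point (between the pads) lies 19 mm behind it (robot.tcp_to_grasp is the distance from the TCP to the grasp point, in m); z points along the fingers, y is the line along which they close (so a half turn about z gives the same grasp; the last joint's range is limited). The gripper opens to 94 mm and grips with 3 to 60 N. Pads are 16 mm wide; open, the fingers measure 119 mm over their backs; the gripper's body (75 mm by 177 mm) begins 78 mm behind the grasp point.
Start: joints at [-1.328, 0.087, 1.371, -0, 1.684, -0.103], TCP at [0.186, -0.517, 0.206] pointing down, gripper open.
Joint ranges: [-3.1, 3.1], [-0.76, 2.03], [0.27, 2.55], [-1.08, 4.22], [0.17, 2.65], [-2.57, 2.57]. Speed limits (rad/s): [2.79, 2.79, 3.14, 3.14, 3.14, 3.14].

## Interface

Orientations are given as [roll, pitch, yaw] about the fixed x, y, z axes, in that order (R = Rz(yaw) Ry(pitch) Rx(roll)).
In Python, from bench import robot gives the robot as it stands.
- The arm moves only by the shell command python3 nudge.py 'ROWS'. ROWS is a JSON list that holds a single list of rows (three levels of brackets), with 1 to 20 rows, each of 5 numbers: the finger opening in m, then dx, dy, dz in m, then a turn about the tool's z in rad; each row shifts and turns the commanded pose from where the row before left it, along the tool's axes as they then stand; what a row does not reach is not made up. A row lasts 1/12 s, in which the tool goes at most 0.0417 m and 0.125 rad, less where a joint would pass 70% of its speed; a pose out of reach is approached as far as the arm can. The fingers move at their own pace and stop on an object; the grip force is fixed at half the most. Time passes only in rows, so rows that do not move let the fingers close. It prints the time, the measured TCP pose, the force, the opening and the grip force at its end. Input that does not fit is refused with a message, and nothing moves.
- robot.get_obs(): the state, without advancing time (a new reading comes with each control period).
- robot.snapshot(name): name is "scene" or "top" or "wrist"; returns a dict with "color" (384x512x3 uint8, blue, green, red), "fx", "fy", "cx", "cy" (pixels), "k1" (the pictures are not rectified: a ray, as slopes to the right and down, at radius r is drawn at 1 + k1 r^2 times it, then the intrinsics apply), "extrinsics" (4x4, takes a point from world to camera coordinates). Camera axes: x right, y down, z forward; pixel columns grow to the right and rows downward; lengths in m; the calibration is good to about 2 mm. A picture is of the moment at which its call begins. There is no depth.
- robot.close_job(): hands the job in; it is judged then, once.
The state is a dict: "time": time; "joint_positions": joint angles; "qvel": joint speeds; "joint_torque": joint torques, N m; "tool_pos": TCP position; "ee_rot": TCP orientation; "wrist_force": force on the tool from outside, world axes, zero at the start; "wrist_torque": the same for the moment, N m; "width": finger opening in m; "finger_force": force on a finger pad.
Only numpy, scipy, OpenCV 4.12 (cv2) and the standard library are available. Lean on these libraries where they do the work, as an engineer would, in place of code of your own. Each camera call takes 0.05 s, during which the arm holds its last target. There are 200 camera calls.

## Working session

There is one attempt and no reset: what is moved stays moved. The work goes in short steps, Python scripts to look and compute and a shell command to move; the robot and the scene stay as the last step left them, time stands still between calls to the robot, and variables do not carry over. Pictures are saved under pics/ and viewed, at most 14 in all, crops included, and the job is handed in when it is done.

```bash
ls; mkdir -p pics
cat > h.py <<'E'
import numpy as np, cv2
from bench import robot
def snap(name,fn):
    s=robot.snapshot(name); cv2.imwrite('pics/'+fn+'.png',s['color']); np.save('pics/'+fn+'.npy',{k:s[k] for k in s if k!='color'},allow_pickle=True); return s
def load(fn): return np.load('pics/'+fn+'.npy',allow_pickle=True).item()
def px2w(s,u,v,z):
    K=np.array([[s['fx'],0,s['cx']],[0,s['fy'],s['cy']],[0,0,1.]])
    p=cv2.undistortPoints(np.array([[[u,v]]],float),K,np.array([s['k1'],0,0,0.]))[0,0]
    E=np.array(s['extrinsics']);R,t=E[:3,:3],E[:3,3]
    d=R.T@np.array([p[0],p[1],1]);c=-R.T@t
    return (c+d*(z-c[2])/d[2])
def w2px(s,P):
    E=np.array(s['extrinsics']);P=E[:3,:3]@np.array(P,float)+E[:3,3]
    x,y=P[0]/P[2],P[1]/P[2];f=1+s['k1']*(x*x+y*y)
    return np.array([s['fx']*x*f+s['cx'],s['fy']*y*f+s['cy']])
def crop(src,fn,u0,v0,w,h,k):
    im=cv2.imread('pics/'+src+'.png')[v0:v0+h,u0:u0+w]; cv2.imwrite('pics/'+fn+'.png',cv2.resize(im,None,fx=k,fy=k,interpolation=cv2.INTER_CUBIC))
def delta(target,yaw=None):
    "tool-axes shift to world target (TCP)"
    o=robot.get_obs();from scipy.spatial.transform import Rotation as T
    r=np.array(o['ee_rot']);R=T.from_euler('xyz',r).as_matrix()
    print('tcp',np.round(o['tool_pos'],4),'rpy',np.round(r,3),'t',round(o['time'],2))
    if yaw is None: dy=0
    else: dy=-(yaw-r[2]); dy=(dy+np.pi/2)%np.pi-np.pi/2
    d=R.T@(np.array(target)-o['tool_pos']);print('tool delta',np.round(d,4),'turn',round(dy,3),'q6',round(o['joint_positions'][5],2))
    return d,dy
E
python3 - <<'E'
from h import *
o=robot.get_obs();print({k:np.round(v,3) for k,v in o.items()})
for n in('scene','top'):
    s=snap(n,n+'0');print(n,s['fx'],s['cx'],s['cy'],s['k1'],np.round(s['extrinsics'],3).tolist())
a=cv2.imread('pics/top0.png');cv2.imwrite('pics/top0b.png',cv2.resize(a,(800,600),interpolation=cv2.INTER_CUBIC))
E
```

```text
bench.py
nudge.py
pics
{'time': np.float64(0.0), 'joint_positions': array([-1.328,  0.088,  1.372, -0.   ,  1.684, -0.103]), 'qvel': array([-0.002, -0.   ,  0.001, -0.   ,  0.001,  0.   ]), 'joint_torque': array([-0.0000e+00, -3.4019e+01, -3.0243e+01,  7.2000e-02,  3.3000e-02,
       -0.0000e+00]), 'tool_pos': array([ 0.186, -0.517,  0.204]), 'ee_rot': array([-3.139, -0.   ,  0.346]), 'wrist_force': array([-0.013,  1.057,  0.313]), 'wrist_torque': array([0.013, 0.012, 0.045]), 'finger_force': np.float64(0.0), 'width': np.float64(0.094)}
scene 443.6173324855687 263.39495117763266 195.57106933051722 -0.09708417380876835 [[-0.648, 0.762, 0.018, 0.422], [0.532, 0.469, -0.705, -0.284], [-0.545, -0.447, -0.709, 1.365], [0.0, 0.0, 0.0, 1.0]]
top 455.6864477088484 249.89667567308095 185.70891619788014 -0.12579079670597582 [[0.011, -1.0, 0.018, -0.041], [-0.996, -0.013, -0.091, 0.634], [0.091, -0.017, -0.996, 1.173], [0.0, 0.0, 0.0, 1.0]]
```

View pics/top0b.png

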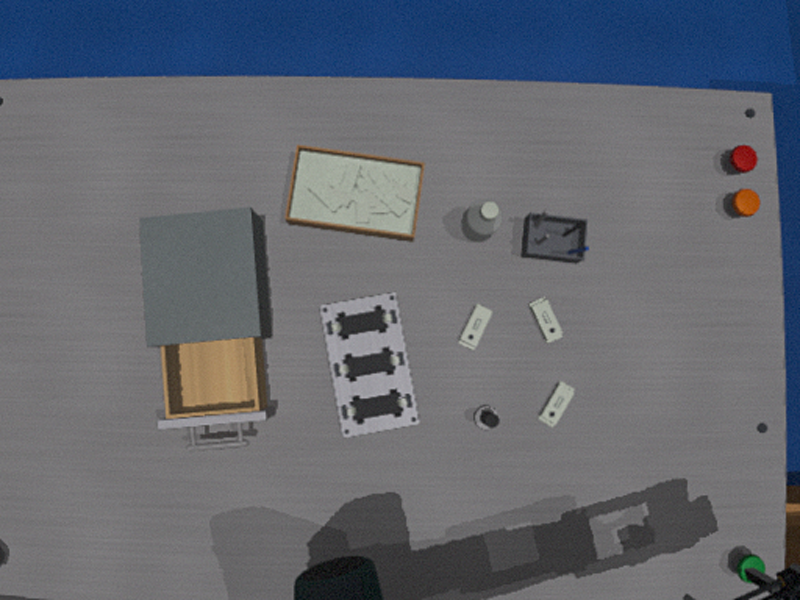

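View pics/scene0.png

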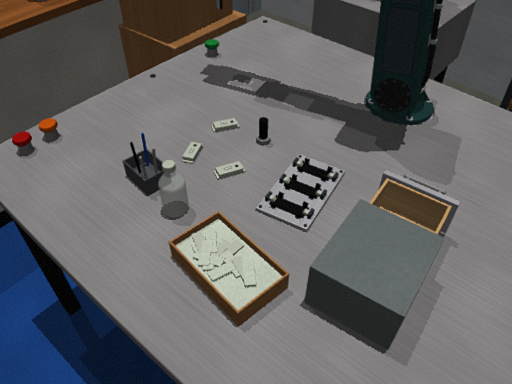

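The top view (shown at 1.5625x) has the carrier at about (370,365), cartridges at (476,326), (546,320) and (557,404), the pusher at (487,417), and the open drawer at lower left. The scene view agrees. Next I'll enlarge for measurement.

Run:
```python
from h import *
crop('top0','c1',195,180,185,110,4.3)
```

```text
(no output)
```

View pics/c1.png

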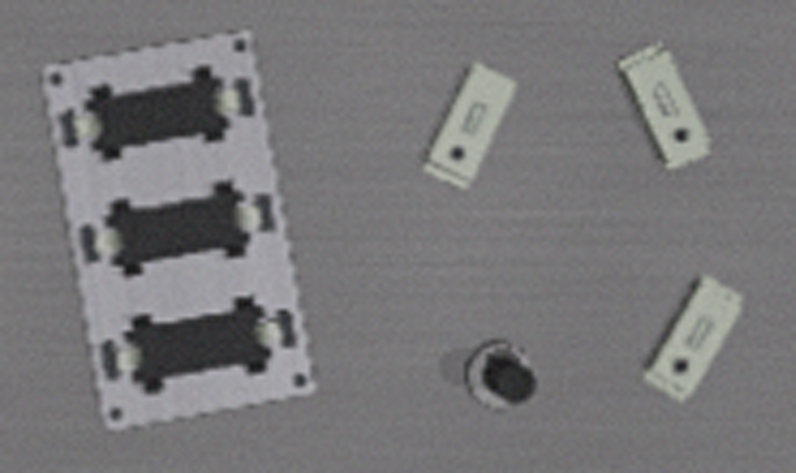

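The crop (4.3x, offset 195,180) gives the plate's top corners at (44,68), (250,32), (314,388), (110,430). Cartridges are centred near (470,125), (665,107), (694,340), and the pusher's foot near (500,375).

Run:
```python
from h import *
from scipy.optimize import least_squares
s=load('top0');k=4.3
nat=lambda u,v:(195+(u+.5)/k-.5,180+(v+.5)/k-.5)
E=np.array(s['extrinsics']);print('cam',-E[:3,:3].T@E[:3,3])
cs=np.array([px2w(s,*nat(*c),.01) for c in[(44,68),(250,32),(314,388),(110,430)]]);print(np.round(cs,4))
print('sides',np.linalg.norm(np.roll(cs,-1,0)-cs,axis=1))
c=cs.mean(0);a=(cs[0]+cs[1]-cs[2]-cs[3])[:2];th=np.arctan2(a[1],a[0]);
b=(cs[0]+cs[3]-cs[1]-cs[2])[:2];print('carrier c',c,'yaw x',th,'yaw y-90',np.arctan2(b[1],b[0])-np.pi/2)
im=cv2.imread('pics/top0.png').astype(int)
bx=[(415,50,530,200),(600,35,720,180),(630,265,755,415)]
for q in bx:
    (u0,v0),(u1,v1)=[np.round(nat(*p)).astype(int) for p in((q[0],q[1]),(q[2],q[3]))]
    m=(im[v0:v1,u0:u1].min(2)>125)|(im[v0:v1,u0:u1,1]>140); m=cv2.morphologyEx(m.astype(np.uint8),cv2.MORPH_CLOSE,np.ones((5,5)))
    P=np.array([px2w(s,u0+x,v0+y,.01)[:2] for y,x in np.argwhere(m)])
    r=cv2.minAreaRect((P*1000).astype(np.float32)); w,V=np.linalg.eigh(np.cov(P.T)); ax=V[:,1]
    print('n',len(P),'mean',P.mean(0).round(4),'rect',np.round(r,1) if 0 else r,'yaw pca',np.arctan2(ax[1],ax[0]).round(3))
print('foot',px2w(s,*nat(497,376),.014),'stemtop',px2w(s,*nat(512,379),.072))
# foot edges
print([px2w(s,*nat(*p),.014).round(4) for p in[(464,375),(536,376),(499,341),(499,411)]])
```

```text
cam [ 0.52506544 -0.01275074  1.22620073]
[[ 0.6085  0.0871  0.01  ]
 [ 0.6326 -0.0408  0.01  ]
 [ 0.4129 -0.0827  0.01  ]
 [ 0.3859  0.0426  0.01  ]]
sides [0.13013017 0.22366098 0.12812386 0.2270068 ]
carrier c [0.50996539 0.00154704 0.01      ] yaw x 0.19286346833900062 yaw y-90 0.1995217563962861
n 405 mean [ 0.5733 -0.1761] rect ((578.0771484375, -178.76083374023438), (90.99046325683594, 69.95067596435547), 0.2679891586303711) yaw pca 2.598
n 348 mean [ 0.5884 -0.3046] rect ((590.8713989257812, -305.3096923828125), (87.50010681152344, 38.76953125), 23.907594680786133) yaw pca -2.713
n 351 mean [ 0.445  -0.3221] rect ((450.5365905761719, -312.8228759765625), (57.152320861816406, 84.19721221923828), 54.948944091796875) yaw pca 2.603
foot [ 0.42129802 -0.19539533  0.014     ] stemtop [ 0.42454062 -0.19553852  0.072     ]
[array([ 0.4218, -0.1749,  0.014 ]), array([ 0.4214, -0.2196,  0.014 ]), array([ 0.4428, -0.1965,  0.014 ]), array([ 0.3998, -0.1968,  0.014 ])]
```

Run:
```python
from h import *
delta([.50,-.22,.30],0.346)
```

```text
tcp [ 0.1863 -0.517   0.2044] rpy [-3.14  -0.     0.346] t 0.1
tool delta [ 0.3958 -0.1732 -0.0951] turn -0.0 q6 -0.1
```

```bash
python3 nudge.py '[[[0.094, 0.033, -0.0144, -0.008, 0], [0.094, 0.033, -0.0144, -0.008, 0], [0.094, 0.033, -0.0144, -0.008, 0], [0.094, 0.033, -0.0144, -0.008, 0], [0.094, 0.033, -0.0144, -0.008, 0], [0.094, 0.033, -0.0144, -0.008, 0], [0.094, 0.033, -0.0144, -0.008, 0], [0.094, 0.033, -0.0144, -0.008, 0], [0.094, 0.033, -0.0144, -0.008, 0], [0.094, 0.033, -0.0144, -0.008, 0], [0.094, 0.033, -0.0144, -0.008, 0], [0.094, 0.033, -0.0144, -0.008, 0], [0.094, 0, 0, 0, 0], [0.094, 0, 0, 0, 0], [0.094, 0, 0, 0, 0]]]'
python3 - <<'E'
from h import *
s=snap('wrist','w1');print(s['fx'],np.round(s['extrinsics'],3).tolist());delta([.5,-.22,.3],.346)
a=cv2.imread('pics/w1.png');cv2.imwrite('pics/w1b.png',cv2.resize(a,(800,600),interpolation=cv2.INTER_CUBIC))
E
```

```text
time: 1.35
tool_pos: [0.5, -0.2208, 0.3007]
ee_rot: [-3.141, 0.002, 0.346]
wrist_force: [-0.4, -0.9, -1.1]
width: 0.0938
finger_force: 0.0
343.03276075401885 [[0.338, -0.941, 0.0, -0.377], [-0.901, -0.324, 0.287, 0.322], [-0.27, -0.097, -0.958, 0.598], [0.0, 0.0, 0.0, 1.0]]
tcp [ 0.4996 -0.2213  0.3007] rpy [-3.141e+00  1.000e-03  3.450e-01] t 1.4
tool delta [ 0.0008 -0.001   0.0007] turn -0.001 q6 0.71
```

View pics/w1b.png

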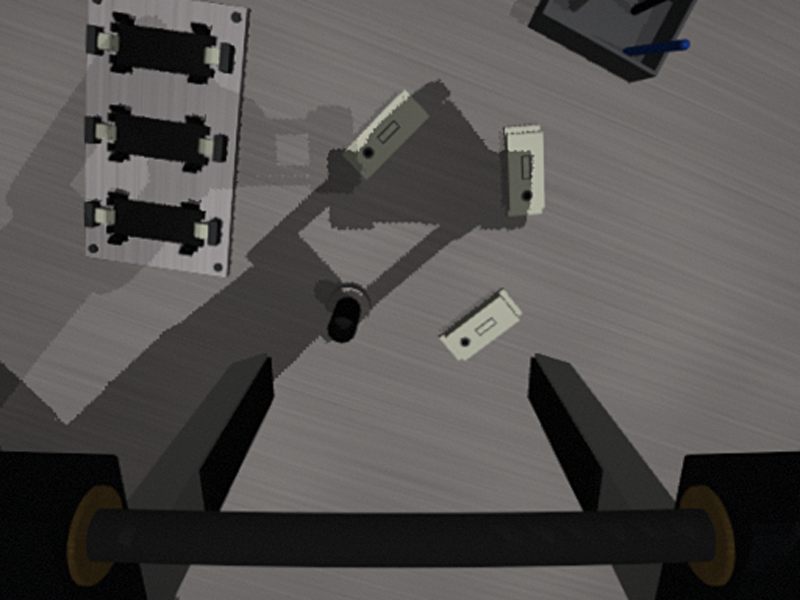

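The wrist view shows all three cartridges at (387,135), (524,170) and (482,325) in the 1.5625x picture. The pusher's foot is at (352,297) and most of the carrier is at left. I'll enlarge it.

Run:
```python
from h import *
crop('w1','w1c',210,50,145,187,3.2)
crop('w1','w1d',50,0,185,185,3.2)
a=cv2.imread('pics/w1c.png');b=cv2.imread('pics/w1d.png')
```

```text
(no output)
```

View pics/w1c.png

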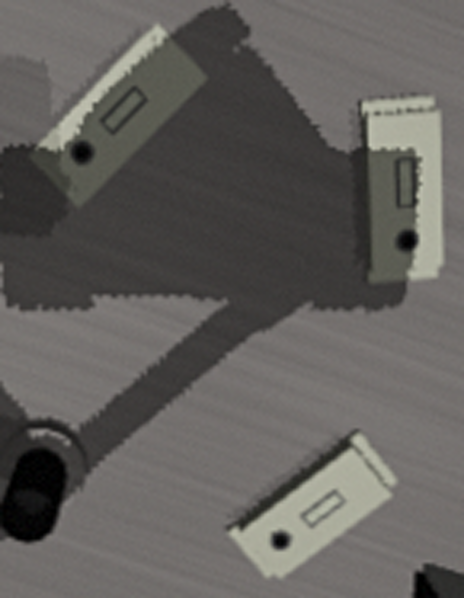

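View pics/w1d.png

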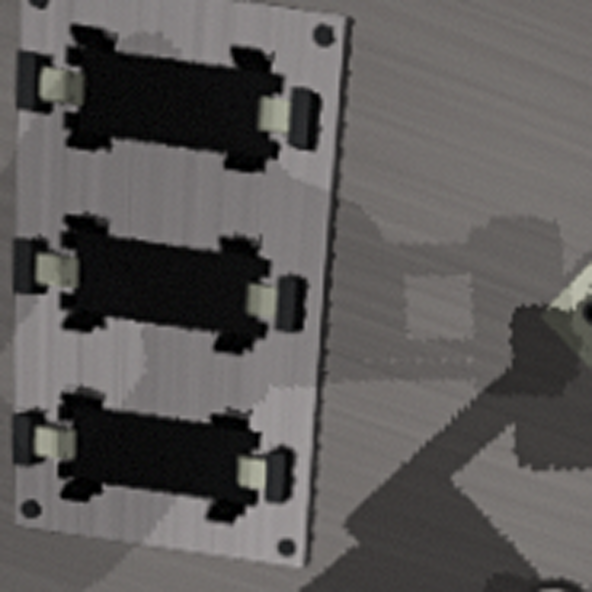

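Enlarged wrist corners:
- **Cartridges:** C1 (160,25) (208,77) (78,208) (35,158); C2 (360,100) (434,96) (443,275) (370,283); C3 (357,433) (396,482) (275,578) (230,528).
- **Plate:** (15,525), (307,567), right edge to (350,15).

Next I fit the known models to these.

```bash
cat > fit.py <<'E'
from h import *
from scipy.optimize import minimize,least_squares
def model(p):
    c,s_=np.cos(p[2]),np.sin(p[2]);out=[]
    for hx,zs in((.038,(0,.004)),(.032,(.004,.014))):
        for z in zs:
            for sx in(-1,1):
                for sy in(-1,1):
                    x,y=sx*hx,sy*.015; out.append([p[0]+c*x-s_*y,p[1]+s_*x+c*y,z])
    return out
def fit(s,poly,p0):
    "poly in native px"
    poly=cv2.convexHull(np.array(poly,np.float32))[:,0];A=cv2.contourArea(poly)
    def cost(p):
        h=cv2.convexHull(np.array([w2px(s,q) for q in model(p)],np.float32))[:,0]
        i=cv2.intersectConvexConvex(poly,h)[0];return 1-i/(A+cv2.contourArea(h)-i)
    r=min((minimize(cost,[p0[0],p0[1],p0[2]+d],method='Nelder-Mead',options=dict(xatol=1e-5,fatol=1e-5,initial_simplex=[[p0[0],p0[1],p0[2]+d],[p0[0]+.01,p0[1],p0[2]+d],[p0[0],p0[1]+.01,p0[2]+d],[p0[0],p0[1],p0[2]+d+.2]])) for d in(-.1,.1)),key=lambda r:r.fun)
    return r.x,r.fun
def nat(u,v,u0,v0,k): return (u0+(u+.5)/k-.5,v0+(v+.5)/k-.5)
E
python3 - <<'E'
from fit import *
st=load('top0');sw=load('w1')
W=[[(160,25),(208,77),(78,208),(35,158)],[(360,100),(434,96),(443,275),(370,283)],[(357,433),(396,482),(275,578),(230,528)]]
Tp=[[(477,62),(517,80),(464,188),(424,168)],[(618,63),(658,44),(709,150),(672,167)],[(704,275),(743,293),(685,402),(645,378)]]
P0=[(.573,-.176,2.6-np.pi),(.59,-.305,.42),(.45,-.318,2.6-np.pi)]
for w,t,p in zip(W,Tp,P0):
    for s,pp,a in((sw,w,(210,50,3.2)),(st,t,(195,180,4.3))):
        x,f=fit(s,[nat(*q,*a) for q in pp],p);print(np.round(x,4),round(f,3))
# carrier
def cor(p,x,y): c,s=np.cos(p[2]),np.sin(p[2]);return [p[0]+c*x-s*y,p[1]+s*x+c*y,.01]
tc=[((44,68),.114,.066),((250,32),.114,-.066),((314,388),-.114,-.066),((110,430),-.114,.066)]
wc=[((15,525),-.114,.066),((307,567),-.114,-.066)]
def rt(p): return np.concatenate([w2px(st,cor(p,x,y))-nat(*q,195,180,4.3) for q,x,y in tc])
def rw(p):
    r=[w2px(sw,cor(p,x,y))-nat(*q,50,0,3.2) for q,x,y in wc]
    e=px2w(sw,*nat(350,15,50,0,3.2),.01);c,s=np.cos(p[2]),np.sin(p[2]);yy=-s*(e[0]-p[0])+c*(e[1]-p[1])
    return np.concatenate(r+[[(yy+.066)*600]])
for f in(rt,rw,lambda p:np.concatenate([rt(p),rw(p)])):
    r=least_squares(f,[.51,0,.195]);print('carrier',np.round(r.x,4),np.round(r.fun,1))
print('foot/stem wrist',px2w(sw,*nat(40,455,210,50,3.2),.014),px2w(sw,*nat(30,508,210,50,3.2),.072))
E
```

```text
[ 0.577  -0.1803 -0.4537] 0.093
[ 0.5774 -0.1796 -0.4776] 0.129
[ 0.5903 -0.3028  0.4547] 0.056
[ 0.5899 -0.3033  0.5297] 0.201
[ 0.444  -0.3203 -0.5343] 0.143
[ 0.4449 -0.322  -0.5314] 0.158
carrier [0.51   0.0015 0.1946] [-0.5 -0.2  0.1 -0.7  1.   0.8 -0.6  0.2]
carrier [0.5116 0.0015 0.1894] [ 0.4 -0.3 -0.3  0.2 -0.2]
carrier [0.511  0.0016 0.1912] [-0.4 -0.7  0.3 -1.1  0.8  0.5 -0.8 -0.3  0.4  0.2 -0.3  0.6 -0.4]
foot/stem wrist [ 0.42964169 -0.19481249  0.014     ] [ 0.42608945 -0.1975866   0.072     ]
```

Both views agree to within about 2 mm. First cartridge: I turn the wrist to yaw 2.688 and then work out the shift.

```bash
python3 nudge.py '[[[0.05, 0, 0, 0, -0.1234], [0.05, 0, 0, 0, -0.1234], [0.05, 0, 0, 0, -0.1234], [0.05, 0, 0, 0, -0.1234], [0.05, 0, 0, 0, -0.1234], [0.05, 0, 0, 0, -0.1234], [0.05, 0, 0, 0, -0.1234], [0.05, 0, 0, 0, -0.1234], [0.05, 0, 0, 0, -0.1234], [0.05, 0, 0, 0, -0.1234], [0.05, 0, 0, 0, -0.1234], [0.05, 0, 0, 0, -0.1234], [0.05, 0, 0, 0, -0.1234], [0.05, 0, 0, 0, -0.1234], [0.05, 0, 0, 0, -0.1234], [0.05, 0, 0, 0, -0.1234], [0.05, 0, 0, 0, -0.1234], [0.05, 0, 0, 0, -0.1234], [0.05, 0, 0, 0, -0.1234], [0.05, 0, 0, 0, 0]]]'
python3 - <<'E'
from h import *
delta([.5771,-.1800,.003],2.688)
E
```

```text
time: 3.07
tool_pos: [0.4991, -0.222, 0.3011]
ee_rot: [-3.141, -0.001, 2.689]
wrist_force: [0.6, -0.3, -0.1]
width: 0.0503
finger_force: 0.0
tcp [ 0.4991 -0.222   0.3011] rpy [-3.141e+00 -1.000e-03  2.689e+00] t 3.07
tool delta [-0.052  0.072  0.298] turn 0.001 q6 -1.64
```

```bash
python3 nudge.py '[[[0.05, -0.0065, 0.009, 0.033, 0], [0.05, -0.0065, 0.009, 0.033, 0], [0.05, -0.0065, 0.009, 0.033, 0], [0.05, -0.0065, 0.009, 0.033, 0], [0.05, -0.0065, 0.009, 0.033, 0], [0.05, -0.0065, 0.009, 0.033, 0], [0.05, -0.0065, 0.009, 0.033, 0], [0.05, -0.0065, 0.009, 0.033, 0], [0.05, 0, 0, 0, 0], [0.05, 0, 0, 0, 0], [0.05, 0, 0, 0, 0]]]'
python3 - <<'E'
from h import *
delta([.5771,-.1800,.003],2.688)
snap('wrist','w2');snap('top','t2')
crop('w2','w2c',130,90,250,200,3.2)
E
```

```text
time: 3.98
tool_pos: [0.5788, -0.1798, 0.0392]
ee_rot: [-3.141, 0.002, 2.688]
wrist_force: [0.2, 0.5, 0.6]
width: 0.0498
finger_force: 0.0
tcp [ 0.5788 -0.1798  0.0392] rpy [-3.141e+00  2.000e-03  2.688e+00] t 3.98
tool delta [ 0.0016 -0.0009  0.0362] turn -0.0 q6 -1.51
```

View pics/w2c.png

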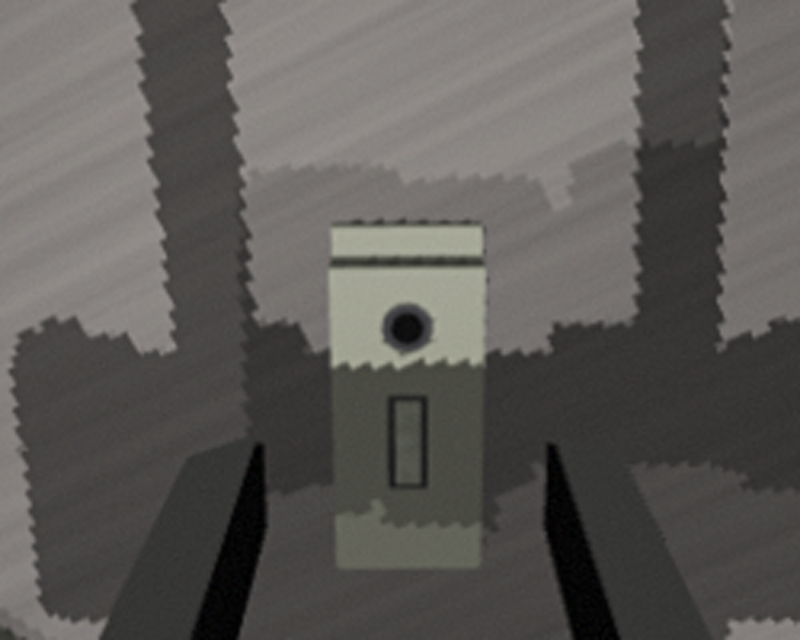

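The cartridge is squarely between the fingers. The outer lip edge runs (330,222)–(484,222) and the near top edge (335,568)–(480,568). I'll check its centre along the length.

Run:
```python
from fit import *
s=load('w2');n=lambda u,v:nat(u,v,130,90,3.2)
a=[px2w(s,*n(u,222),.004) for u in(330,484)];b=[px2w(s,*n(u,568),.014) for u in(335,480)]
A=np.mean(a,0);B=np.mean(b,0);d=A-B;L=np.linalg.norm(d[:2]);print(L,'width',np.linalg.norm(a[0]-a[1]),np.linalg.norm(b[0]-b[1]))
u=d[:2]/L;c=(A[:2]-u*.038+B[:2]+u*.032)/2;print('c',c,'yaw',np.arctan2(u[1],u[0]))
delta([*c,.003])
```

```text
0.07158259375104363 width 0.030627468584931566 0.030385002181925212
c [ 0.57752725 -0.17873535] yaw 2.6890555918983408
tcp [ 0.5799 -0.1801  0.0408] rpy [-3.142  0.005  2.689] t 4.08
tool delta [0.003  0.0002 0.0378] turn 0 q6 -1.51
```

```bash
python3 nudge.py '[[[0.05, 0.001, 0, 0.017, 0], [0.05, 0.001, 0, 0.017, 0], [0.05, 0, 0, 0, 0], [0.05, 0, 0, 0, 0], [0.02, 0, 0, 0, 0], [0.02, 0, 0, 0, 0], [0.02, 0, 0, 0, 0], [0.02, 0, 0, 0, 0], [0.02, 0, 0, 0, 0], [0.02, 0, 0, 0, 0]]]'
python3 nudge.py '[[[0.02, 0, 0, -0.03, 0], [0.02, 0, 0, -0.03, 0], [0.02, 0, 0, -0.03, 0], [0.02, 0, 0, 0, -0.0], [0.02, 0, 0, 0, 0.1158], [0.02, 0, 0, 0, 0.1158], [0.02, 0, 0, 0, 0.1158], [0.02, 0, 0, 0, 0.1158], [0.02, 0, 0, 0, 0.1158], [0.02, 0, 0, 0, 0.1158], [0.02, 0, 0, 0, 0.1158], [0.02, 0, 0, 0, 0.1158], [0.02, 0, 0, 0, 0]]]'
python3 - <<'E'
from h import *
delta([.5819,.0153,.022],1.762)
E
```

```text
time: 4.92
tool_pos: [0.5777, -0.1781, 0.0049]
ee_rot: [-3.142, 0.002, 2.69]
wrist_force: [-0.3, -1.0, 4.3]
width: 0.0295
finger_force: 30.0
time: 6.0
tool_pos: [0.5762, -0.1774, 0.092]
ee_rot: [-3.14, -0.001, 1.762]
wrist_force: [0.3, 0.5, -0.7]
width: 0.03
finger_force: 30.0
tcp [ 0.5762 -0.1774  0.092 ] rpy [-3.140e+00 -1.000e-03  1.762e+00] t 6.0
tool delta [0.188  0.0424 0.0701] turn 0.0 q6 -0.58
```

```bash
python3 nudge.py '[[[0.02, 0.0313, 0.0071, 0, 0], [0.02, 0.0313, 0.0071, 0, 0], [0.02, 0.0313, 0.0071, 0, 0], [0.02, 0.0313, 0.0071, 0, 0], [0.02, 0.0313, 0.0071, 0, 0], [0.02, 0.0313, 0.0071, 0, 0], [0.02, 0, 0, 0.03, 0], [0.02, 0, 0, 0, 0], [0.02, 0, 0, 0, 0], [0.02, 0, 0, 0, 0]]]'
python3 - <<'E'
from h import *
delta([.5819,.0153,.022],1.762)
snap('wrist','w3')
crop('w3','w3c',130,90,250,187,3.2)
E
```

```text
time: 6.83
tool_pos: [0.5823, 0.0141, 0.0633]
ee_rot: [-3.14, 0.0, 1.764]
wrist_force: [0.7, 0.1, -0.2]
width: 0.03
finger_force: 30.0
tcp [0.5823 0.0141 0.0633] rpy [-3.14   0.     1.764] t 6.83
tool delta [ 0.0013 -0.0001  0.0413] turn 0.002 q6 -0.27
```

View pics/w3c.png

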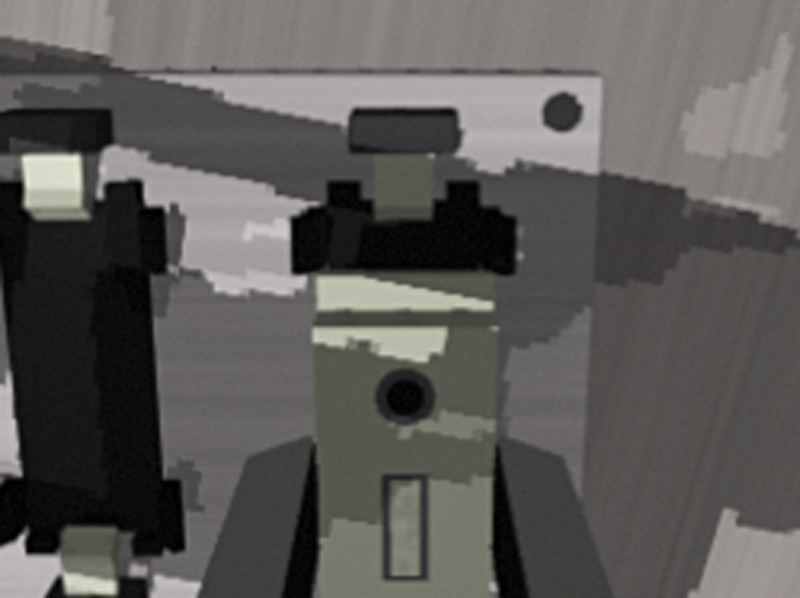

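The plate's far corner is at (602,74), its far edge starts at (0,68), and the recess's steel block spans (349–459,130). The held cartridge's lip edge runs (317,272)–(493,272). I'll compare the plate here with my earlier estimate.

Run:
```python
from fit import *
s=load('w3');n=lambda u,v:nat(u,v,130,90,3.2)
c=px2w(s,*n(602,74),.01);e=px2w(s,*n(100,69),.01);d=e-c;th=np.arctan2(-d[1],-d[0]);print('corner',c,'yaw',th)
for th in(.191,):
    R=np.array([[np.cos(th),-np.sin(th)],[np.sin(th),np.cos(th)]])
    print('rec3',c[:2]-R@[.114-.072,.066],'rec3 exp',[.5819,.0153])
b=px2w(s,*n(404,112),.024);print('block top back edge',R.T@(b[:2]-[.5819,.0153]),'exp 0,.059')
o=robot.get_obs();zt=o['tool_pos'][2]
a=[px2w(s,*n(u,272),zt) for u in(317,493)];print('lip w',np.linalg.norm(a[0]-a[1]),'lip in rec frame',R.T@(np.mean(a,0)[:2]-[.5819,.0153]),'tcp',R.T@(o['tool_pos'][:2]-[.5819,.0153]))
```

```text
corner [0.60950401 0.08902786 0.01      ] yaw 0.18157798805940342
rec3 [0.58079728 0.01625476] rec3 exp [0.5819, 0.0153]
block top back edge [-0.00015129  0.06052156] exp 0,.059
lip w 0.029535797747915423 lip in rec frame [0.00010705 0.03799064] tcp [ 0.00072113 -0.00166121]
```

```bash
python3 nudge.py '[[[0.02, 0.001, 0, 0.018, 0], [0.02, 0, 0, 0.012, 0], [0.02, 0, 0, 0.004, 0], [0.02, 0, 0, 0.004, 0], [0.02, 0, 0, 0.002, 0], [0.02, 0, 0, 0, 0], [0.02, 0, 0, 0, 0]]]'
```

```text
time: 7.47
tool_pos: [0.5827, 0.0159, 0.024]
ee_rot: [3.141, 0.0, 1.764]
wrist_force: [-0.1, 1.4, 0.5]
width: 0.0296
finger_force: 30.0
```

Release, rise, and look at the result while checking the rest of the scene.

```bash
python3 nudge.py '[[[0.045, 0, 0, 0, 0], [0.045, 0, 0, 0, 0], [0.045, 0, 0, 0, 0], [0.045, 0, 0, -0.02, 0], [0.045, 0, 0, -0.03, 0], [0.045, 0, 0, -0.03, 0], [0.045, -0.034, 0, -0.02, 0], [0.045, -0.034, 0, -0.02, 0], [0.045, -0.034, 0, -0.02, 0], [0.045, -0.034, 0, 0, 0], [0.045, -0.034, 0, 0, 0], [0.045, 0, 0, 0, 0], [0.045, 0, 0, 0, 0]]]'
python3 - <<'E'
from h import *
snap('top','t3');s=snap('wrist','w4');im=cv2.imread('pics/w4.png')
print(w2px(s,[.5819,.0153,.03]))
a=cv2.imread('pics/t3.png')[180:290,195:380];a=cv2.resize(a,None,fx=3.2,fy=3.2,interpolation=cv2.INTER_CUBIC)
u,v=np.clip(w2px(s,[.5819,.0153,.03]).astype(int)-45,0,400);b=cv2.resize(im[v:v+90,u:u+95],None,fx=2.1,fy=2.1)
a=np.vstack([a,np.zeros((200,a.shape[1],3),np.uint8)]);a[-b.shape[0]-5:-5,:b.shape[1]]=b;cv2.imwrite('pics/m3.png',a);delta([0.59,-.303,.04],.455)
E
```

```text
time: 8.55
tool_pos: [0.6149, -0.1529, 0.1631]
ee_rot: [-3.141, -0.0, 1.761]
wrist_force: [0.7, 0.8, -0.3]
width: 0.0447
finger_force: 0.0
[255.45382467 -18.3447915 ]
tcp [ 0.6148 -0.1504  0.1632] rpy [-3.141e+00 -1.000e-03  1.764e+00] t 8.65
tool delta [-0.1451 -0.0536  0.1231] turn 1.309 q6 -0.52
```

View pics/m3.png

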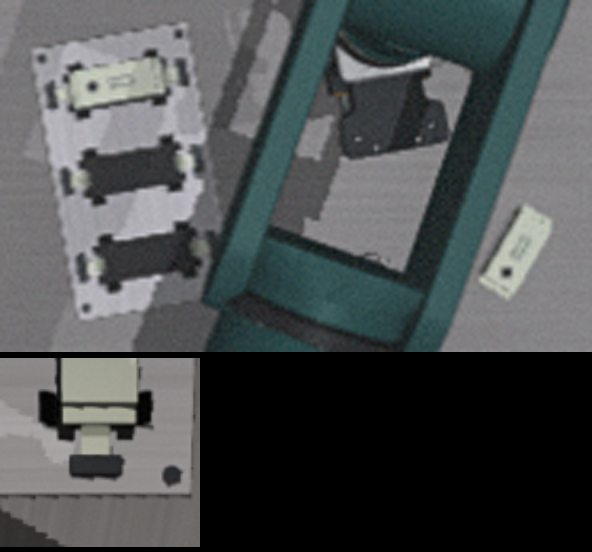

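The first cartridge sits squarely in recess 3 at (118,82), and C3 is undisturbed at (517,252). I'll build an automatic cartridge fit by chroma and check it on the old images.

```bash
cat >> fit.py <<'E'
def auto(fn,p0,rad=.06,thr=.06):
    s=load(fn);im=cv2.imread('pics/'+fn+'.png').astype(float);im=cv2.GaussianBlur(im,(3,3),0)
    m=((im[...,1]-im[...,0])/(im[...,1]+1)>thr)&(im[...,1]>60)
    m=cv2.morphologyEx(m.astype(np.uint8),cv2.MORPH_CLOSE,np.ones((5,5)));m=cv2.morphologyEx(m,cv2.MORPH_OPEN,np.ones((3,3)))
    n,l,st,cc=cv2.connectedComponentsWithStats(m)
    for i in range(1,n):
        if st[i,4]<150: continue
        w=px2w(s,*cc[i],.01)
        if np.hypot(*(w[:2]-p0[:2]))>rad: continue
        pts=np.argwhere(l==i)[:,::-1].astype(np.float32)
        x,f=fit(s,np.vstack([pts+[dx,dy] for dx in(-.5,.5) for dy in(-.5,.5)]),[w[0],w[1],p0[2]]);print(fn,'px',st[i].tolist(),'pose',np.round(x,4),'1-iou',round(f,3))
E
python3 - <<'E'
from fit import *
for p in[(.577,-.18,-.454),(.5903,-.303,.455),(.4445,-.321,-.532)]: auto('w1',p);auto('top0',p)
auto('t2',(.4445,-.321,-.532));auto('t3',(.4445,-.321,-.532));auto('w2',(.577,-.18,-.454));auto('w4',(.5903,-.303,.455))
E
```

```text
w1 px [220, 58, 54, 57, 1353] pose [ 0.5775 -0.1792 -0.4346] 1-iou 0.089
w1 px [322, 80, 27, 59, 1334] pose [ 0.5902 -0.3021  0.443 ] 1-iou 0.053
top0 px [340, 192, 18, 26, 258] pose [ 0.59   -0.3018  0.4665] 1-iou 0.122
w1 px [282, 185, 51, 46, 1089] pose [ 0.4452 -0.3197 -0.5284] 1-iou 0.071
top0 px [347, 245, 19, 26, 257] pose [ 0.4451 -0.3205 -0.5885] 1-iou 0.147
t2 px [347, 246, 19, 25, 238] pose [ 0.4463 -0.3198 -0.6033] 1-iou 0.188
t3 px [347, 246, 19, 25, 253] pose [ 0.4459 -0.3205 -0.5755] 1-iou 0.16
w2 px [232, 160, 50, 108, 4967] pose [ 0.5778 -0.1788 -0.4542] 1-iou 0.038
w4 px [204, 277, 42, 37, 1076] pose [ 0.5935 -0.3039  0.6018] 1-iou 0.417
```

```bash
python3 nudge.py '[[[0.05, -0.029, -0.0107, 0.013, 0], [0.05, -0.029, -0.0107, 0.013, 0], [0.05, -0.029, -0.0107, 0.013, 0], [0.05, -0.029, -0.0107, 0.013, 0], [0.05, -0.029, -0.0107, 0.013, 0], [0.05, 0, 0, 0, 0.119], [0.05, 0, 0, 0, 0.119], [0.05, 0, 0, 0, 0.119], [0.05, 0, 0, 0, 0.119], [0.05, 0, 0, 0, 0.119], [0.05, 0, 0, 0, 0.119], [0.05, 0, 0, 0, 0.119], [0.05, 0, 0, 0, 0.119], [0.05, 0, 0, 0, 0.119], [0.05, 0, 0, 0, 0.119], [0.05, 0, 0, 0, 0.119], [0.05, 0, 0, 0, 0], [0.05, 0, 0, 0, 0]]]'
python3 - <<'E'
from fit import *
snap('wrist','w5');snap('top','t5')
auto('w5',(.5902,-.3025,.45));auto('t5',(.5902,-.3025,.45),.15);delta([.5902,-.3025,.004],.45)
E
```

```text
time: 10.15
tool_pos: [0.5907, -0.3021, 0.0986]
ee_rot: [-3.141, -0.0, 0.46]
wrist_force: [-0.1, 0.3, 0.4]
width: 0.0501
finger_force: 0.0
w5 px [236, 147, 40, 89, 3243] pose [ 0.5903 -0.3016  0.436 ] 1-iou 0.048
tcp [ 0.5906 -0.3027  0.0986] rpy [-3.142 -0.     0.459] t 10.25
tool delta [-0.0003 -0.0003  0.0946] turn 0.009 q6 0.55
```

```bash
python3 nudge.py '[[[0.05, 0, -0.0003, 0.03, 0.018], [0.05, 0, 0, 0.03, 0], [0.05, 0, 0, 0.02, 0], [0.05, 0, 0, 0.0135, 0], [0.05, 0, 0, 0, 0], [0.05, 0, 0, 0, 0], [0.02, 0, 0, 0, 0], [0.02, 0, 0, 0, 0], [0.02, 0, 0, 0, 0], [0.02, 0, 0, 0, 0], [0.02, 0, 0, 0, 0], [0.02, 0, 0, 0, 0]]]'
python3 nudge.py '[[[0.02, 0, 0, -0.03, 0], [0.02, 0, 0, -0.03, 0], [0.02, 0, 0, -0.03, 0], [0.02, 0, 0, 0, -0.1206], [0.02, 0, 0, 0, -0.1206], [0.02, 0, 0, 0, -0.1206], [0.02, 0, 0, 0, -0.1206], [0.02, 0, 0, 0, -0.1206], [0.02, 0, 0, 0, -0.1206], [0.02, 0, 0, 0, -0.1206], [0.02, 0, 0, 0, -0.1206], [0.02, 0, 0, 0, -0.1206], [0.02, 0, 0, 0, -0.1206], [0.02, 0, 0, 0, -0.1206], [0.02, 0, 0, 0, 0], [0.02, 0, 0, 0, 0]]]'
python3 - <<'E'
from h import *
delta([.5112,.0018,.022],1.762)
E
```

```text
time: 11.25
tool_pos: [0.5908, -0.3037, 0.0061]
ee_rot: [3.14, -0.001, 0.437]
wrist_force: [-0.2, 0.2, 3.4]
width: 0.0296
finger_force: 30.0
time: 12.58
tool_pos: [0.59, -0.3033, 0.0946]
ee_rot: [-3.141, -0.0, 1.761]
wrist_force: [0.1, 0.9, -1.0]
width: 0.0298
finger_force: 30.0
tcp [ 0.59   -0.3033  0.0946] rpy [-3.141 -0.     1.761] t 12.58
tool delta [ 0.3145 -0.0198  0.0727] turn -0.001 q6 -0.75
```

```bash
python3 nudge.py '[[[0.02, 0.0349, -0.0022, 0, 0], [0.02, 0.0349, -0.0022, 0, 0], [0.02, 0.0349, -0.0022, 0, 0], [0.02, 0.0349, -0.0022, 0, 0], [0.02, 0.0349, -0.0022, 0, 0], [0.02, 0.0349, -0.0022, 0, 0], [0.02, 0.0349, -0.0022, 0, 0], [0.02, 0.0349, -0.0022, 0, 0], [0.02, 0.0349, -0.0022, 0, 0], [0.02, 0, 0, 0.03, 0], [0.02, 0, 0, 0, 0], [0.02, 0, 0, 0, 0], [0.02, 0, 0, 0, 0]]]'
python3 - <<'E'
from h import *
delta([.5112,.0018,.022],1.762)
snap('wrist','w6')
for f in('w3','w6'):
    im=cv2.imread(f'pics/{f}.png').astype(int);print(f,[im[r,250:258,1].mean().astype(int) for r in range(150,196)])
crop('w6','w6c',130,90,250,187,3.2)
E
```

```text
time: 13.67
tool_pos: [0.5109, 0.0004, 0.0654]
ee_rot: [3.142, 0.0, 1.762]
wrist_force: [-0.1, -0.3, 0.0]
width: 0.0293
finger_force: 30.0
tcp [5.109e-01 4.000e-04 6.540e-02] rpy [3.142 0.    1.762] t 13.67
tool delta [0.0013 0.0006 0.0434] turn -0.0 q6 -0.3
w3 [np.int64(88), np.int64(88), np.int64(88), np.int64(89), np.int64(81), np.int64(72), np.int64(69), np.int64(71), np.int64(48), np.int64(23), np.int64(12), np.int64(9), np.int64(7), np.int64(6), np.int64(6), np.int64(7), np.int64(5), np.int64(7), np.int64(6), np.int64(6), np.int64(6), np.int64(5), np.int64(5), np.int64(6), np.int64(30), np.int64(65), np.int64(80), np.int64(84), np.int64(126), np.int64(181), np.int64(192), np.int64(190), np.int64(189), np.int64(188), np.int64(190), np.int64(193), np.int64(154), np.int64(91), np.int64(68), np.int64(70), np.int64(66), np.int64(72), np.int64(147), np.int64(185), np.int64(189), np.int64(187)]
w6 [np.int64(89), np.int64(89), np.int64(88), np.int64(88), np.int64(74), np.int64(69), np.int64(89), np.int64(106), np.int64(59), np.int64(24), np.int64(15), np.int64(9), np.int64(6), np.int64(7), np.int64(5), np.int64(7), np.int64(7), np.int64(4), np.int64(5), np.int64(6), np.int64(6), np.int64(6), np.int64(5), np.int64(5), np.int64(29), np.int64(69), np.int64(153), np.int64(190), np.int64(194), np.int64(192), np.int64(191), np.int64(191), np.int64(190), np.int64(190), np.int64(191), np.int64(195), np.int64(170), np.int64(101), np.int64(71), np.int64(71), np.int64(68), np.int64(77), np.int64(177), np.int64(193), np.int64(190), np.int64(188)]
```

View pics/w6c.png

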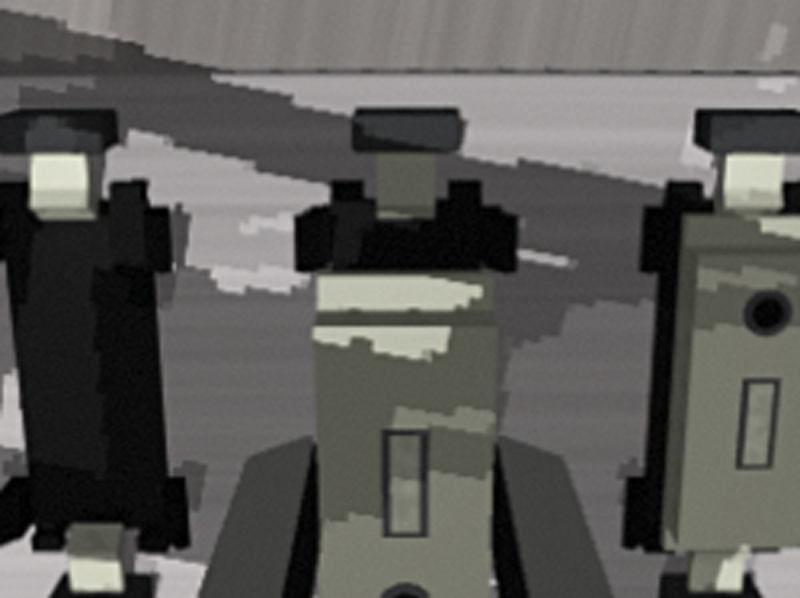

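The view matches the first insertion: block at 353–463, lip edge at row 272, seated cartridge at right. I'll do the same lowering, with 0.6 mm sideways.

```bash
python3 nudge.py '[[[0.02, 0.001, 0.0006, 0.018, 0], [0.02, 0, 0, 0.012, 0], [0.02, 0, 0, 0.005, 0], [0.02, 0, 0, 0.004, 0], [0.02, 0, 0, 0.002, 0], [0.02, 0, 0, 0, 0], [0.02, 0, 0, 0, 0]]]'
python3 - <<'E'
from h import *
delta([.5112,.0018,.024],1.762)
E
```

```text
time: 14.3
tool_pos: [0.5111, 0.0025, 0.0244]
ee_rot: [3.141, -0.001, 1.763]
wrist_force: [-0.8, 1.6, 0.1]
width: 0.0296
finger_force: 30.0
tcp [0.5111 0.0025 0.0244] rpy [ 3.141e+00 -1.000e-03  1.763e+00] t 14.3
tool delta [-0.0007 -0.0001  0.0004] turn 0.001 q6 -0.3
```

```bash
python3 nudge.py '[[[0.045, 0, 0, 0, 0], [0.045, 0, 0, 0, 0], [0.045, 0, 0, 0, 0], [0.045, 0, 0, -0.02, 0], [0.045, 0, 0, -0.03, 0], [0.045, 0, 0, -0.03, 0], [0.045, -0.0337, -0.014, 0, 0], [0.045, -0.0337, -0.014, 0, 0], [0.045, -0.0337, -0.014, 0, 0], [0.045, -0.0337, -0.014, 0, 0], [0.045, -0.0337, -0.014, 0, 0], [0.045, -0.0337, -0.014, 0, 0], [0.045, -0.0337, -0.014, 0, 0], [0.045, -0.0337, -0.014, 0, 0], [0.045, -0.0337, -0.014, 0, 0], [0.05, 0, 0, 0, 0]]]'
python3 nudge.py '[[[0.05, 0, 0, 0, -0.121], [0.05, 0, 0, 0, -0.121], [0.05, 0, 0, 0, -0.121], [0.05, 0, 0, 0, -0.121], [0.05, 0, 0, 0, -0.121], [0.05, 0, 0, 0, -0.121], [0.05, 0, 0, 0, -0.121], [0.05, 0, 0, 0, 0], [0.05, 0, 0, 0, 0]]]'
python3 - <<'E'
from fit import *
snap('wrist','w7');snap('top','t7')
auto('w7',(.4452,-.3197,-.53),.08);auto('t7',(.4452,-.3197,-.53),.1)
print('carrier:');[auto('t7',(x,y,1.76),.03) for x,y in((.582,.015),(.511,.002))]
delta([.4452,-.3197,.005],-.53)
E
```

```text
time: 15.63
tool_pos: [0.4436, -0.326, 0.1041]
ee_rot: [-3.14, 0.004, 1.757]
wrist_force: [0.6, 0.9, 0.3]
width: 0.0481
finger_force: 0.0
time: 16.38
tool_pos: [0.4455, -0.3193, 0.1041]
ee_rot: [-3.141, 0.0, 2.608]
wrist_force: [-0.2, -0.1, 0.4]
width: 0.0502
finger_force: 0.0
w7 px [237, 147, 38, 87, 3097] pose [ 0.4458 -0.3204 -0.5345] 1-iou 0.038
carrier:
tcp [ 0.4455 -0.3194  0.1041] rpy [-3.141  0.     2.608] t 16.48
tool delta [ 0.0002 -0.0004  0.0991] turn -0.003 q6 -1.76
```

```bash
python3 nudge.py '[[[0.05, 0, -0.0007, 0.03, 0], [0.05, 0, 0, 0.03, 0], [0.05, 0, 0, 0.02, 0], [0.05, 0, 0, 0.018, 0], [0.05, 0, 0, 0, 0], [0.05, 0, 0, 0, 0], [0.02, 0, 0, 0, 0], [0.02, 0, 0, 0, 0], [0.02, 0, 0, 0, 0], [0.02, 0, 0, 0, 0], [0.02, 0, 0, 0, 0], [0.02, 0, 0, 0, 0]]]'
python3 nudge.py '[[[0.02, 0, 0, -0.03, 0], [0.02, 0, 0, -0.03, 0], [0.02, 0, 0, -0.03, 0], [0.02, 0, 0, 0, 0.1209], [0.02, 0, 0, 0, 0.1209], [0.02, 0, 0, 0, 0.1209], [0.02, 0, 0, 0, 0.1209], [0.02, 0, 0, 0, 0.1209], [0.02, 0, 0, 0, 0.1209], [0.02, 0, 0, 0, 0.1209], [0.02, 0, 0, 0, 0], [0.02, 0, 0, 0, 0]]]'
python3 - <<'E'
from h import *
delta([.4405,-.0119,.022],1.762)
E
```

```text
time: 17.48
tool_pos: [0.4459, -0.3209, 0.0076]
ee_rot: [-3.141, 0.003, 2.61]
wrist_force: [-0.3, -0.3, 5.8]
width: 0.0295
finger_force: 30.0
time: 18.48
tool_pos: [0.4448, -0.32, 0.0956]
ee_rot: [-3.141, -0.001, 1.767]
wrist_force: [0.0, -0.2, 0.4]
width: 0.0293
finger_force: 30.0
tcp [ 0.4448 -0.32    0.0956] rpy [-3.141e+00 -1.000e-03  1.767e+00] t 18.48
tool delta [0.303  0.056  0.0737] turn 0.005 q6 -0.92
```

```bash
python3 nudge.py '[[[0.02, 0.03367, 0.0062, 0, 0.005], [0.02, 0.03367, 0.0062, 0, 0], [0.02, 0.03367, 0.0062, 0, 0], [0.02, 0.03367, 0.0062, 0, 0], [0.02, 0.03367, 0.0062, 0, 0], [0.02, 0.03367, 0.0062, 0, 0], [0.02, 0.03367, 0.0062, 0, 0], [0.02, 0.03367, 0.0062, 0, 0], [0.02, 0.03367, 0.0062, 0, 0], [0.02, 0, 0, 0.03, 0], [0.02, 0, 0, 0, 0], [0.02, 0, 0, 0, 0], [0.02, 0, 0, 0, 0]]]'
python3 - <<'E'
from h import *
delta([.4405,-.0119,.022],1.762)
snap('wrist','w8')
a=cv2.imread('pics/w6.png');b=cv2.imread('pics/w8.png')
for im in(a,b):
    print([int(im[r,250:258,1].mean()) for r in range(160,196)])
    # steel block sides along rows 128..134 & plate far edge
    print([int(v) for v in im[128:134,232:284,1].mean(0)]);print([int(v) for v in im[105:128,250:258,1].mean(1)])
E
```

```text
time: 19.57
tool_pos: [0.443, -0.0127, 0.0664]
ee_rot: [-3.141, 0.0, 1.759]
wrist_force: [-0.3, -0.5, 1.0]
width: 0.0296
finger_force: 30.0
tcp [ 0.443  -0.0127  0.0664] rpy [-3.141  0.     1.759] t 19.57
tool delta [ 0.0013 -0.0023  0.0444] turn -0.003 q6 -0.35
[15, 9, 6, 7, 5, 7, 7, 4, 5, 6, 6, 6, 5, 5, 29, 69, 153, 190, 194, 192, 191, 191, 190, 190, 191, 195, 170, 101, 71, 71, 68, 77, 177, 193, 190, 188]
[77, 77, 77, 77, 77, 76, 77, 65, 27, 23, 27, 34, 45, 45, 45, 50, 54, 55, 54, 54, 55, 56, 56, 57, 57, 56, 56, 56, 57, 57, 56, 57, 56, 56, 56, 56, 55, 55, 55, 56, 51, 46, 67, 121, 163, 169, 167, 166, 167, 167, 167, 166]
[129, 129, 128, 130, 131, 130, 111, 92, 126, 157, 163, 163, 162, 161, 161, 161, 162, 166, 108, 26, 27, 49, 56]
[4, 6, 5, 5, 5, 5, 4, 6, 5, 5, 2, 5, 39, 69, 164, 179, 176, 174, 174, 174, 174, 174, 176, 177, 137, 80, 63, 64, 62, 89, 163, 176, 173, 172, 171, 172]
[70, 71, 65, 35, 18, 20, 21, 20, 20, 21, 20, 21, 19, 20, 21, 21, 20, 20, 22, 22, 21, 23, 23, 26, 28, 28, 27, 28, 36, 47, 48, 47, 48, 48, 50, 48, 40, 49, 79, 122, 156, 155, 154, 155, 160, 162, 161, 162, 161, 160, 160, 160]
[113, 112, 112, 113, 113, 112, 86, 79, 125, 153, 157, 159, 160, 159, 154, 152, 156, 152, 94, 20, 27, 47, 51]
```

```bash
python3 nudge.py '[[[0.02, 0.0003, -0.0022, 0.018, 0], [0.02, 0, 0, 0.01, 0], [0.02, 0, 0, 0.005, 0], [0.02, 0, 0, 0.004, 0], [0.02, 0, 0, 0.002, 0], [0.02, 0, 0, 0, 0], [0.02, 0, 0, 0, 0]]]'
python3 - <<'E'
from h import *
delta([.4405,-.0119,.026],1.762)
E
```

```text
time: 20.2
tool_pos: [0.4411, -0.0123, 0.0273]
ee_rot: [3.141, 0.0, 1.759]
wrist_force: [-0.2, -0.1, -0.1]
width: 0.0296
finger_force: 30.0
tcp [ 0.4411 -0.0123  0.0273] rpy [3.141 0.    1.759] t 20.2
tool delta [ 0.0005 -0.0005  0.0013] turn -0.003 q6 -0.34
```

```bash
python3 nudge.py '[[[0.045, 0, 0, 0, 0], [0.045, 0, 0, 0, 0], [0.045, 0, 0, 0, 0], [0.045, 0, 0, -0.02, 0], [0.045, 0, 0, -0.03, 0], [0.045, 0, 0, -0.03, 0], [0.045, -0.02, 0, -0.03, 0], [0.07, -0.02, 0, -0.03, 0], [0.07, -0.03, 0, -0.03, 0], [0.07, -0.03, 0, 0, 0], [0.07, -0.03, 0, 0, 0], [0.07, 0, 0, 0, 0], [0.07, 0, 0, 0, 0]]]'
python3 - <<'E'
from h import *
delta([.4215,-.196,.016])
snap('wrist','w9');a=cv2.imread('pics/w9.png');cv2.imwrite('pics/w9b.png',cv2.resize(a,(800,600),interpolation=cv2.INTER_CUBIC))
s=snap('top','t9')
E
```

```text
time: 21.28
tool_pos: [0.4649, -0.1403, 0.1963]
ee_rot: [-3.141, -0.001, 1.757]
wrist_force: [0.4, -0.4, 0.6]
width: 0.0703
finger_force: 0.0
tcp [ 0.4649 -0.1403  0.1963] rpy [-3.141e+00 -1.000e-03  1.757e+00] t 21.28
tool delta [-0.0468 -0.0529  0.1802] turn 0 q6 -0.6
```

View pics/w9b.png

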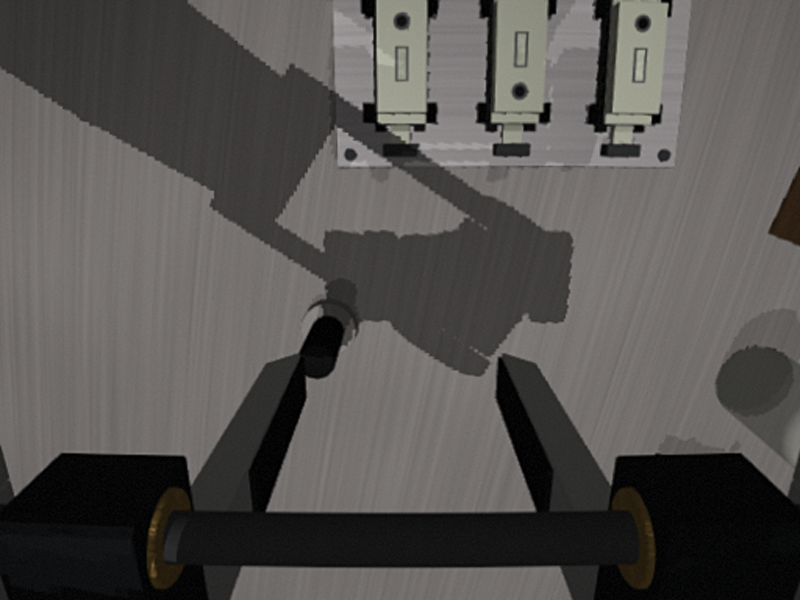

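All three cartridges sit in recesses (columns 402, 520 and 640). The pusher's foot top spans 302–358, centred at about (330,323), and the stem top is at about (318,364).

Run:
```python
from fit import *
s=load('w9');n=lambda u,v:nat(u,v,0,0,1.5625)
for p,z in(((302,323),.014),((358,323),.014),((330,298),.014),((330,323),.014),((318,364),.072)): print(px2w(s,*n(*p),z).round(4))
c=[.4215,-.196]
for q in([.4215,-.196,.072],[.4215,-.196,.014],[.4335,-.196,.014],[.4245,-.196,.072]): print(w2px(s,q)*1.5625)
```

```text
[ 0.4034 -0.1955  0.014 ]
[ 0.4429 -0.1881  0.014 ]
[ 0.4204 -0.1733  0.014 ]
[ 0.4232 -0.1918  0.014 ]
[ 0.424  -0.1982  0.072 ]
[314.18763438 359.76332091]
[326.54658205 327.76457872]
[343.04709882 330.6739191 ]
[319.01096859 360.60409717]
```

```bash
python3 nudge.py '[[[0.07, -0.023, -0.0254, 0, -0.005], [0.07, -0.023, -0.0254, 0, 0], [0.07, 0, 0, 0, 0], [0.07, 0, 0, 0.035, 0], [0.07, 0, 0, 0.035, 0], [0.07, 0, 0, 0.035, 0], [0.07, 0, 0, 0.03, 0], [0.07, 0, 0, 0.024, 0], [0.07, 0, 0, 0.017, 0], [0.07, 0, 0, 0, 0], [0.07, 0, 0, 0, 0], [0.02, 0, 0, 0, 0], [0.02, 0, 0, 0, 0], [0.02, 0, 0, 0, 0], [0.02, 0, 0, 0, 0], [0.02, 0, 0, 0, 0], [0.02, 0, 0, 0, 0], [0.02, 0, 0, 0, 0], [0.02, 0, 0, 0, 0]]]'
python3 - <<'E'
from h import *
delta([.4235,-.195,.018])
E
```

```text
time: 22.97
tool_pos: [0.4234, -0.1944, 0.0206]
ee_rot: [-3.141, 0.0, 1.764]
wrist_force: [-1.0, 0.3, 1.7]
width: 0.0233
finger_force: 30.0
tcp [ 0.4234 -0.1944  0.0206] rpy [-3.141  0.     1.764] t 22.97
tool delta [-0.0006 -0.0001  0.0026] turn 0 q6 -0.74
```

```bash
python3 nudge.py '[[[0.02, 0, 0, -0.027, 0], [0.02, 0, 0, -0.027, 0], [0.02, 0, 0, -0.026, 0], [0.02, 0.0352, 0.0103, 0, 0], [0.02, 0.0352, 0.0103, 0, 0], [0.02, 0.0352, 0.0103, 0, 0], [0.02, 0.0352, 0.0103, 0, 0], [0.02, 0.0352, 0.0103, 0, 0], [0.02, 0, 0, 0, 0], [0.02, 0, 0, 0.03, 0], [0.02, 0, 0, 0, 0], [0.02, 0, 0, 0, 0]]]'
python3 - <<'E'
from h import *
delta([.4405,-.0121,.045])
snap('wrist','w10');crop('w10','w10c',130,60,250,187,3.2)
E
```

```text
time: 23.97
tool_pos: [0.4384, -0.0114, 0.0685]
ee_rot: [-3.136, -0.002, 1.764]
wrist_force: [1.2, -0.6, -2.0]
width: 0.0235
finger_force: 30.0
tcp [ 0.4384 -0.0114  0.0685] rpy [-3.136e+00 -2.000e-03  1.764e+00] t 23.97
tool delta [-0.0012  0.002   0.0235] turn 0 q6 -0.35
```

View pics/w10c.png

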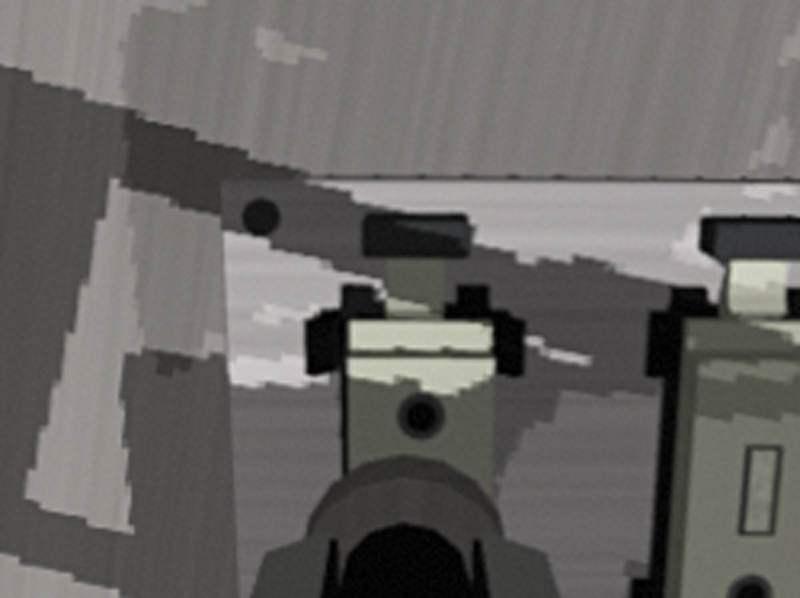

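The foot is upright in the grip, about 2 mm left of the cartridge's axis and near its middle. I'll correct and press in small steps.

```bash
python3 nudge.py '[[[0.02, -0.001, 0.002, 0.012, 0], [0.02, 0, 0, 0.003, 0], [0.02, 0, 0, 0.002, 0], [0.02, 0, 0, 0.002, 0], [0.02, 0, 0, 0, 0]]]'
python3 nudge.py '[[[0.02, 0, 0, 0.002, 0], [0.02, 0, 0, 0.002, 0], [0.02, 0, 0, 0, 0]]]'
python3 nudge.py '[[[0.02, 0, 0, 0.002, 0], [0.02, 0, 0, 0, 0], [0.02, 0, 0, 0, 0]]]'
```

```text
time: 24.43
tool_pos: [0.4432, -0.0125, 0.0523]
ee_rot: [3.141, 0.0, 1.764]
wrist_force: [-0.6, -0.2, 0.3]
width: 0.023
finger_force: 30.0
time: 24.68
tool_pos: [0.4432, -0.0126, 0.0493]
ee_rot: [3.14, 0.001, 1.764]
wrist_force: [-3.1, -0.3, 7.4]
width: 0.0234
finger_force: 30.0
time: 24.93
tool_pos: [0.4436, -0.0123, 0.046]
ee_rot: [3.139, 0.001, 1.764]
wrist_force: [1.5, -0.5, 1.3]
width: 0.0237
finger_force: 30.0
```

```bash
python3 nudge.py '[[[0.02, 0, 0, 0.002, 0], [0.02, 0, 0, 0, 0], [0.02, 0, 0, 0, 0]]]'
python3 nudge.py '[[[0.02, 0, 0, 0.002, 0], [0.02, 0, 0, 0, 0], [0.02, 0, 0, 0, 0]]]'
python3 nudge.py '[[[0.02, 0, 0, 0.0015, 0], [0.02, 0, 0, 0, 0], [0.02, 0, 0, 0, 0]]]'
```

```text
time: 25.18
tool_pos: [0.4435, -0.0123, 0.0444]
ee_rot: [3.14, 0.001, 1.764]
wrist_force: [-1.4, 0.1, 4.6]
width: 0.0236
finger_force: 30.0
time: 25.43
tool_pos: [0.4436, -0.0123, 0.0444]
ee_rot: [3.14, 0.001, 1.765]
wrist_force: [-4.4, 1.2, 15.5]
width: 0.0234
finger_force: 30.0
time: 25.68
tool_pos: [0.4436, -0.0123, 0.0443]
ee_rot: [3.14, 0.001, 1.765]
wrist_force: [-7.7, 1.0, 22.5]
width: 0.0238
finger_force: 30.0
```

Recess 1's cartridge is home: it stops hard at z 0.0444 as the force rises to 22 N, as predicted. On to recess 2.

```bash
python3 nudge.py '[[[0.02, 0, 0, -0.025, 0], [0.02, 0, 0, -0.02, 0], [0.02, 0, 0.035, 0, 0], [0.02, 0, 0.035, 0, 0], [0.02, 0, 0, 0, 0], [0.02, 0, 0, 0, 0], [0.02, 0, 0, 0, 0]]]'
python3 - <<'E'
from h import *
delta([.5112,.0016,.0523])
E
```

```text
time: 26.27
tool_pos: [0.51, 0.0015, 0.0833]
ee_rot: [-3.138, -0.001, 1.765]
wrist_force: [-0.3, 0.6, -1.5]
width: 0.023
finger_force: 30.0
tcp [0.51   0.0015 0.0833] rpy [-3.138e+00 -1.000e-03  1.765e+00] t 26.27
tool delta [-0.0001  0.0013  0.031 ] turn 0 q6 -0.3
```

```bash
python3 nudge.py '[[[0.02, 0, 0.001, 0.02, 0], [0.02, 0, 0, 0.011, 0], [0.02, 0, 0, 0.002, 0], [0.02, 0, 0, 0.002, 0], [0.02, 0, 0, 0.002, 0], [0.02, 0, 0, 0, 0]]]'
python3 nudge.py '[[[0.02, 0, 0, 0.002, 0], [0.02, 0, 0, 0.002, 0], [0.02, 0, 0, 0, 0], [0.02, 0, 0, 0, 0]]]'
python3 nudge.py '[[[0.02, 0, 0, 0.002, 0], [0.02, 0, 0, 0, 0], [0.02, 0, 0, 0, 0]]]'
python3 nudge.py '[[[0.02, 0, 0, 0.0015, 0], [0.02, 0, 0, 0, 0], [0.02, 0, 0, 0, 0]]]'
```

```text
time: 26.77
tool_pos: [0.512, 0.0014, 0.0491]
ee_rot: [3.141, 0.0, 1.764]
wrist_force: [-1.9, -1.1, 3.0]
width: 0.0235
finger_force: 30.0
time: 27.1
tool_pos: [0.5131, 0.0014, 0.0445]
ee_rot: [3.14, 0.001, 1.764]
wrist_force: [0.6, -0.6, 1.6]
width: 0.0232
finger_force: 30.0
time: 27.35
tool_pos: [0.5132, 0.0014, 0.0444]
ee_rot: [3.14, 0.001, 1.764]
wrist_force: [-4.0, 0.3, 10.9]
width: 0.0237
finger_force: 30.0
time: 27.6
tool_pos: [0.5132, 0.0014, 0.0444]
ee_rot: [3.139, 0.001, 1.764]
wrist_force: [-6.4, 0.7, 17.2]
width: 0.0236
finger_force: 30.0
```

Same signature at the same height, so recess 2 is home. On to recess 3.

```bash
python3 nudge.py '[[[0.02, 0, 0, 0.0015, 0], [0.02, 0, 0, 0, 0], [0.02, 0, 0, -0.025, 0], [0.02, 0, 0, -0.02, 0], [0.02, 0, 0.035, 0, 0], [0.02, 0, 0.036, 0, 0], [0.02, 0, 0, 0, 0], [0.02, 0, 0, 0, 0], [0.02, 0, 0, 0, 0]]]'
python3 - <<'E'
from h import *
delta([.5819,.0153,.0523])
E
```

```text
time: 28.35
tool_pos: [0.581, 0.0152, 0.0825]
ee_rot: [-3.139, -0.001, 1.765]
wrist_force: [-0.4, 0.2, -2.2]
width: 0.0237
finger_force: 30.0
tcp [0.581  0.0152 0.0825] rpy [-3.139e+00 -1.000e-03  1.765e+00] t 28.35
tool delta [-0.0001  0.001   0.0302] turn 0 q6 -0.26
```

```bash
python3 nudge.py '[[[0.02, 0, 0.001, 0.02, 0], [0.02, 0, 0, 0.010, 0], [0.02, 0, 0, 0.002, 0], [0.02, 0, 0, 0.002, 0], [0.02, 0, 0, 0.002, 0], [0.02, 0, 0, 0, 0]]]'
python3 nudge.py '[[[0.02, 0, 0, 0.002, 0], [0.02, 0, 0, 0.002, 0], [0.02, 0, 0, 0, 0], [0.02, 0, 0, 0, 0]]]'
python3 nudge.py '[[[0.02, 0, 0, 0.002, 0], [0.02, 0, 0, 0, 0], [0.02, 0, 0, 0, 0]]]'
python3 nudge.py '[[[0.02, 0, 0, 0.002, 0], [0.02, 0, 0, 0.001, 0], [0.02, 0, 0, 0, 0]]]'
```

```text
time: 28.85
tool_pos: [0.5826, 0.0152, 0.0494]
ee_rot: [3.141, 0.0, 1.764]
wrist_force: [-3.2, -0.4, 3.9]
width: 0.0236
finger_force: 30.0
time: 29.18
tool_pos: [0.5835, 0.0153, 0.0445]
ee_rot: [3.14, 0.0, 1.764]
wrist_force: [-0.2, 0.7, 1.1]
width: 0.0236
finger_force: 30.0
time: 29.43
tool_pos: [0.5836, 0.0153, 0.0444]
ee_rot: [3.14, 0.001, 1.764]
wrist_force: [-3.7, -0.0, 9.5]
width: 0.0235
finger_force: 30.0
time: 29.68
tool_pos: [0.5836, 0.0153, 0.0444]
ee_rot: [3.139, 0.001, 1.764]
wrist_force: [-8.5, 1.0, 20.5]
width: 0.0236
finger_force: 30.0
```

All three are pressed. I'll rise, look back at the carrier, and put the drawer view in the same picture.

```bash
python3 nudge.py '[[[0.02, 0, 0, -0.035, 0], [0.02, 0, 0, -0.035, 0], [0.02, 0, 0, -0.035, 0], [0.02, -0.028, -0.01, -0.03, 0], [0.02, -0.028, -0.01, -0.03, 0], [0.02, -0.028, -0.01, 0, 0], [0.02, -0.028, -0.01, 0, 0], [0.02, -0.028, -0.01, 0, 0], [0.02, 0, 0, 0, 0], [0.02, 0, 0, 0, 0]]]'
python3 - <<'E'
from h import *
snap('wrist','w11');w=cv2.imread('pics/w11.png')
t=cv2.imread('pics/top0.png')[128:298,85:180]
a=cv2.resize(t,None,fx=3.5,fy=3.5,interpolation=cv2.INTER_CUBIC);print(a.shape)
b=cv2.resize(w,(460,345));c=np.zeros((600,800,3),np.uint8);c[:a.shape[0],:a.shape[1]]=a[:600];c[:345,335:795]=b
cv2.imwrite('pics/m11.png',c)
E
```

```text
time: 30.52
tool_pos: [0.5607, -0.1321, 0.2023]
ee_rot: [-3.141, -0.001, 1.761]
wrist_force: [-1.0, 0.4, -1.6]
width: 0.0235
finger_force: 30.0
(595, 332, 3)
```

View pics/m11.png

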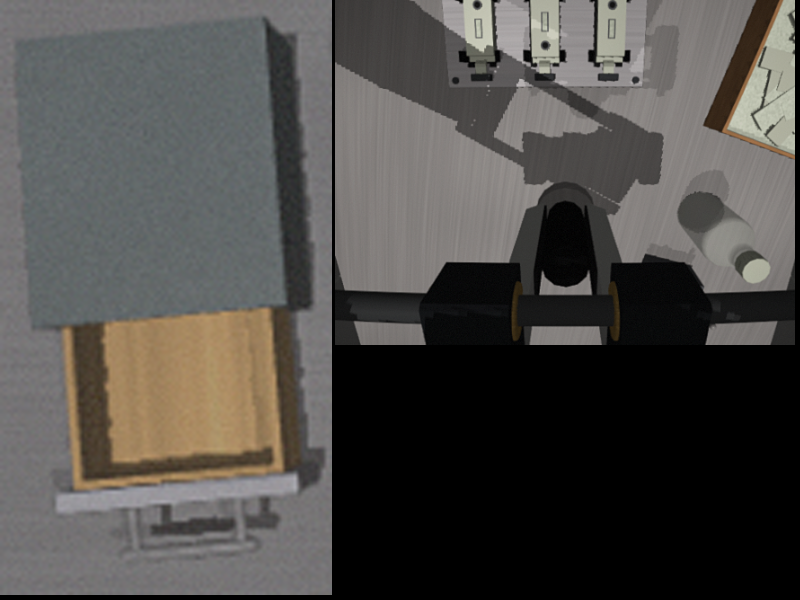

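Drawer view: roof corners (15,43) (266,18) (286,305) (32,327), front's top edge (55,493)–(297,474), handle bar (122,552)–(260,545). The wrist inset shows all three cartridges deep in their recesses with the catches over the lips.

Run:
```python
from fit import *
s=load('top0');n=lambda p:nat(*p,85,128,3.5)
R=[px2w(s,*n(p),.12) for p in((15,43),(266,18),(286,305),(32,327))]
print(np.round(R,4).tolist(),'sides',[round(np.linalg.norm(R[i]-R[(i+1)%4]),4) for i in range(4)])
l=(R[0]+R[3])/2;r=(R[1]+R[2])/2;d=l-r;y1=np.arctan2(d[1],d[0])-np.pi/2
f=(R[2]+R[3])/2;b=(R[0]+R[1])/2;d=b-f;y2=np.arctan2(d[1],d[0]);print('yaw',y1,y2)
th=(y1+y2)/2;ux=np.array([np.cos(th),np.sin(th)]);uy=np.array([-ux[1],ux[0]]);c=np.mean(R,0)[:2];F=c-.11*ux
def loc(p,z): q=px2w(s,*n(p),z)[:2]-F;return np.round([q@ux,q@uy],4)
print('front mid',F)
for nm,p,z in(('front out L',(57,512),.107),('front out R',(298,492),.107),('front in L',(55,493),.107),('in R',(297,474),.107),('hL',(122,552),.082),('hR',(260,545),.082),('wallL',(70,400),.098),('wallR',(275,400),.098)): print(nm,loc(p,z))
delta([.3,.3,.2])
np.save('unit.npy',np.array([*F,th]))
```

```text
[[0.7353, 0.3707, 0.12], [0.7546, 0.1909, 0.12], [0.5526, 0.1708, 0.12], [0.5343, 0.3495, 0.12]] sides [np.float64(0.1809), np.float64(0.203), np.float64(0.1797), np.float64(0.2021)]
yaw 0.10441761393632887 0.10234320377455504
front mid [0.53476507 0.25910459]
front out L [-0.1216  0.0857]
front out R [-0.1215 -0.0854]
front in L [-0.1082  0.0861]
in R [-0.109  -0.0858]
hL [-0.1555  0.0486]
hR [-0.1586 -0.051 ]
wallL [-0.0442  0.0732]
wallR [-0.0565 -0.0731]
tcp [ 0.5609 -0.1309  0.2024] rpy [-3.141e+00 -1.000e-03  1.763e+00] t 30.57
tool delta [ 0.4729 -0.1736  0.003 ] turn 0 q6 -0.52
```

```bash
python3 nudge.py '[[[0.02, 0.0357, -0.001, 0, 0], [0.02, 0.0357, -0.001, 0, 0], [0.02, 0.0357, -0.001, 0, 0], [0.02, 0.0357, -0.001, 0, 0], [0.02, 0.0357, -0.001, 0, 0], [0.02, 0.0357, -0.001, 0, 0], [0.02, 0.0357, -0.001, 0, 0], [0.02, 0.0357, -0.001, 0, 0], [0.02, 0.0357, -0.001, 0, 0], [0.02, 0.0357, -0.001, 0, 0], [0.02, 0.0357, -0.001, 0, 0], [0.02, 0, 0, 0, 0.09], [0.02, 0, 0, 0, 0], [0.02, 0, 0, 0, 0]]]'
python3 - <<'E'
from fit import *
delta([.4751,.2529,.044],1.674);s=snap('wrist','w12')
u=np.load('unit.npy');th=u[2];ux=np.array([np.cos(th),np.sin(th)]);uy=np.array([-ux[1],ux[0]])
for q,z in(((-.1215,.086),.107),((-.1215,-.086),.107),((-.109,-.086),.107),((.0085,.09),.12),((.0085,-.09),.12)):
    print(q,w2px(s,[*(u[:2]+q[0]*ux+q[1]*uy),z]).round(0))
a=cv2.imread('pics/w12.png');cv2.imwrite('pics/w12b.png',cv2.resize(a,(800,600),interpolation=cv2.INTER_CUBIC))
E
```

```text
time: 31.73
tool_pos: [0.4739, 0.2535, 0.2027]
ee_rot: [-3.141, 0.0, 1.679]
wrist_force: [0.7, 0.6, -1.0]
width: 0.0238
finger_force: 30.0
tcp [0.4739 0.2535 0.2027] rpy [-3.141  0.     1.679] t 31.73
tool delta [-0.0007  0.0012  0.1587] turn 0.005 q6 0.28
(-0.1215, 0.086) [179.  87.]
(-0.1215, -0.086) [190. 282.]
(-0.109, -0.086) [204. 282.]
(0.0085, 0.09) [351.  82.]
(0.0085, -0.09) [334. 295.]
```

```bash
python3 nudge.py '[[[0.02, 0, 0.001, 0.03, 0], [0.02, 0, 0, 0.03, 0], [0.02, 0, 0, 0.03, 0], [0.02, 0, 0, 0.03, 0], [0.02, 0, 0, 0.02, 0], [0.02, 0, 0, 0.012, 0], [0.02, 0, 0, 0, 0], [0.02, 0, 0, 0, 0]]]'
python3 - <<'E'
from h import *
delta([.4751,.2529,.0430])
E
```

```text
time: 32.45
tool_pos: [0.476, 0.252, 0.0513]
ee_rot: [-3.141, 0.0, 1.674]
wrist_force: [-0.3, 1.2, -1.4]
width: 0.0234
finger_force: 30.0
tcp [0.476  0.252  0.0513] rpy [-3.141  0.     1.674] t 32.45
tool delta [ 0.001  -0.0008  0.0083] turn 0 q6 0.28
```

```bash
python3 nudge.py '[[[0.02, 0, 0, 0.004, 0], [0.02, 0, 0, 0.002, 0], [0.02, 0, 0, 0.002, 0], [0.02, 0, 0, 0, 0], [0.02, 0, 0, 0, 0]]]'
python3 nudge.py '[[[0.02, 0, 0, 0.001, 0], [0.02, 0, 0, 0, 0], [0.02, 0, 0, 0, 0]]]'
```

```text
time: 32.87
tool_pos: [0.4759, 0.2526, 0.0436]
ee_rot: [3.141, -0.0, 1.674]
wrist_force: [0.6, 0.7, -2.4]
width: 0.0234
finger_force: 30.0
time: 33.12
tool_pos: [0.476, 0.2527, 0.0425]
ee_rot: [3.141, -0.0, 1.674]
wrist_force: [-0.9, -0.2, -0.9]
width: 0.0235
finger_force: 30.0
```

```bash
python3 nudge.py '[[[0.045, 0, 0, 0, 0], [0.045, 0, 0, 0, 0], [0.045, 0, 0, 0, 0], [0.045, 0, 0, 0, 0], [0.045, 0, 0, -0.015, 0], [0.045, 0, 0, -0.03, 0], [0.045, 0, 0, -0.035, 0], [0.045, 0, 0, -0.035, 0], [0.045, 0, 0, -0.02, 0], [0.0, 0, -0.034, 0, 0], [0.0, 0, -0.034, 0, 0], [0.0, 0, -0.034, 0, 0], [0.0, 0, -0.034, 0, 0], [0, 0, 0, 0, 0], [0, 0, 0, 0, 0]]]'
python3 - <<'E'
from h import *
delta([.3408,.239,.07],1.674);s=snap('wrist','w13');snap('top','t13')
a=cv2.imread('pics/t13.png')[128:298,85:260];a=cv2.resize(a,None,fx=2.2,fy=2.2,interpolation=cv2.INTER_CUBIC)
b=cv2.resize(cv2.imread('pics/w13.png'),(410,308));c=np.zeros((380,800,3),np.uint8);c[:a.shape[0],:a.shape[1]]=a;c[:308,388:798]=b;cv2.imwrite('pics/m13.png',c)
E
```

```text
time: 34.37
tool_pos: [0.3395, 0.2385, 0.1776]
ee_rot: [3.14, -0.0, 1.676]
wrist_force: [0.1, 0.1, -0.1]
width: 0.008
finger_force: 0.0
tcp [0.3395 0.2385 0.1776] rpy [ 3.14  -0.     1.676] t 34.37
tool delta [0.0003 0.0011 0.1076] turn 0.002 q6 0.37
```

View pics/m13.png

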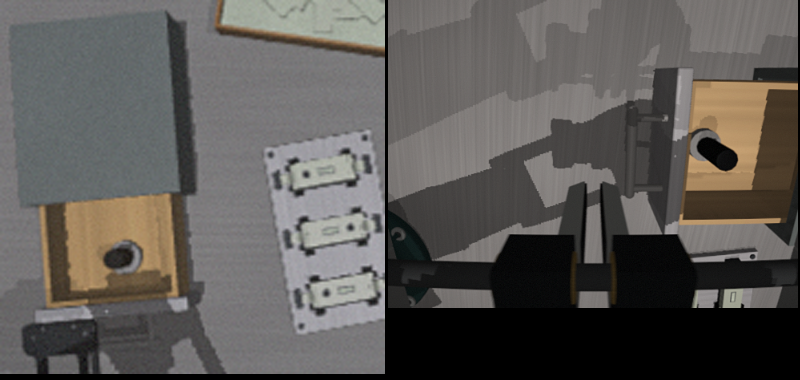

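The pusher stands upright in the drawer at (123,257), and all three cartridges are seated. I'll lower the closed fingers in front of the handle and push gently.

```bash
python3 nudge.py '[[[0, 0, 0, 0.03, 0], [0, 0, 0, 0.03, 0], [0, 0, 0, 0.03, 0], [0, 0, 0, 0.017, 0], [0, 0, 0, 0, 0], [0, 0, 0.004, 0, 0], [0, 0, 0.004, 0, 0], [0, 0, 0.004, 0, 0], [0, 0, 0.003, 0, 0], [0, 0, 0.003, 0, 0], [0, 0, 0.003, 0, 0], [0, 0, 0.003, 0, 0], [0, 0, 0.003, 0, 0], [0, 0, 0.004, 0, 0], [0, 0, 0.005, 0, 0], [0, 0, 0.005, 0, 0], [0, 0, 0.006, 0, 0], [0, 0, 0.006, 0, 0], [0, 0, 0.006, 0, 0], [0, 0, 0.006, 0, 0]]]'
python3 nudge.py '[[[0, 0, 0.006, 0, 0], [0, 0, 0.006, 0, 0], [0, 0, 0.006, 0, 0], [0, 0, 0.006, 0, 0], [0, 0, 0.006, 0, 0], [0, 0, 0.006, 0, 0], [0, 0, 0.006, 0, 0], [0, 0, 0.006, 0, 0], [0, 0, 0.006, 0, 0], [0, 0, 0.005, 0, 0], [0, 0, 0.005, 0, 0], [0, 0, 0.004, 0, 0], [0, 0, 0.003, 0, 0], [0, 0, 0.002, 0, 0], [0, 0, 0, 0, 0]]]'
```

```text
time: 36.13
tool_pos: [0.4057, 0.2453, 0.07]
ee_rot: [-3.142, -0.0, 1.674]
wrist_force: [-1.8, 0.4, 0.3]
width: 0.0006
finger_force: 0.6
time: 37.38
tool_pos: [0.4765, 0.2525, 0.07]
ee_rot: [-3.138, 0.0, 1.674]
wrist_force: [-4.3, -0.1, 2.3]
width: 0.0004
finger_force: 2.3
```

```bash
python3 nudge.py '[[[0, 0, 0.003, 0, 0], [0, 0, 0.003, 0, 0], [0, 0, 0.003, 0, 0], [0, 0, 0.002, 0, 0], [0, 0, 0, 0, 0]]]'
python3 nudge.py '[[[0, 0, 0.003, 0, 0], [0, 0, 0.003, 0, 0], [0, 0, 0.002, 0, 0], [0, 0, 0, 0, 0]]]'
python3 nudge.py '[[[0, 0, 0.003, 0, 0], [0, 0, 0.002, 0, 0], [0, 0, 0, 0, 0]]]'
```

```text
time: 37.8
tool_pos: [0.4766, 0.2525, 0.0701]
ee_rot: [-3.114, 0.002, 1.676]
wrist_force: [-31.1, -4.9, 20.2]
width: 0.0005
finger_force: 15.9
time: 38.13
tool_pos: [0.4766, 0.2525, 0.0702]
ee_rot: [-3.096, 0.004, 1.677]
wrist_force: [-49.2, -8.0, 33.7]
width: 0.0003
finger_force: 25.7
time: 38.38
tool_pos: [0.4766, 0.2524, 0.0703]
ee_rot: [-3.084, 0.005, 1.678]
wrist_force: [-60.6, -9.4, 41.1]
width: 0.0006
finger_force: 31.8
```

```bash
python3 nudge.py '[[[0, 0, -0.01, 0, 0], [0, 0, -0.015, 0, 0], [0, 0, -0.02, 0, 0], [0, 0, -0.025, 0, 0], [0, 0, -0.03, 0, 0], [0, 0, 0, -0.03, 0], [0, 0, 0, -0.03, 0], [0, 0, -0.02, -0.03, 0], [0, -0.03, -0.02, 0, 0], [0, -0.03, -0.02, 0, 0], [0, -0.03, 0, 0, 0], [0, -0.03, 0, 0, 0], [0, -0.03, 0, 0, 0], [0, 0, 0, 0, 0], [0, 0, 0, 0, 0]]]'
python3 - <<'E'
from fit import *
s=snap('top','t14');im=cv2.imread('pics/t14.png');u=np.load('unit.npy');th=u[2];ux=np.array([np.cos(th),np.sin(th)]);uy=np.array([-ux[1],ux[0]])
# profile along unit x, at local y=+-.03,.07, z=.107
for y in(-.07,.06):
    for f,i in(('t14',im),('top0',cv2.imread('pics/top0.png'))):
        out=[]
        for x in np.arange(-.15,.04,.006):
            p=w2px(s,[*(u[:2]+x*ux+y*uy),.107]);out.append(int(cv2.getRectSubPix(i,(1,1),tuple(map(float,p)))[0,0].mean()))
        print(f,y,out)
o=robot.get_obs();print(o['time'],o['tool_pos'],o['wrist_force'])
E
```

```text
time: 39.63
tool_pos: [0.3585, 0.0882, 0.1605]
ee_rot: [3.14, 0.0, 1.67]
wrist_force: [0.2, 1.4, -0.5]
width: 0.0007
finger_force: 0.0
t14 -0.07 [106, 105, 105, 103, 103, 104, 119, 121, 120, 105, 105, 107, 103, 118, 120, 119, 123, 122, 121, 101, 99, 117, 121, 121, 105, 154, 144, 102, 105, 105, 108, 106]
top0 -0.07 [117, 111, 86, 121, 115, 151, 154, 118, 129, 99, 105, 131, 126, 130, 130, 129, 131, 127, 128, 131, 129, 127, 127, 130, 129, 127, 127, 100, 110, 103, 106, 104]
t14 0.06 [118, 111, 112, 115, 112, 115, 122, 121, 119, 118, 118, 123, 118, 120, 121, 121, 120, 118, 120, 123, 124, 120, 123, 115, 127, 156, 147, 102, 105, 100, 105, 102]
top0 0.06 [119, 114, 113, 116, 111, 150, 151, 128, 106, 56, 59, 60, 60, 60, 59, 63, 56, 56, 59, 55, 60, 60, 56, 57, 56, 58, 58, 101, 106, 102, 101, 101]
39.6833 [0.358296   0.08918026 0.16039344] [-0.43460114  0.76895507  0.36008462]
```

The front panel now lies directly against the roof edge after a hard stop, and the arm is clear. I'm handing in.

```bash
python3 -c "
from bench import robot
print(robot.close_job())"
```

```text
the job is handed in; nothing more can be done
None
```

I pressed all three cartridges home with the pusher, stood it upright in the drawer, slid the drawer shut to its stop and handed the job in at about 40 s; the hand-in gave no verdict.

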